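# Re-lay the interlocking covers of a root tank round the seedling

### The arm

A 6-joint arm with a two-finger parallel gripper is mounted at the origin on the work surface. World frame = base frame: x ahead of the robot, y to its left, z up, the work surface at z = 0. Lengths are in mm, angles in rad, forces in N, time in s.
With the tool pointing down it reaches from about 425 to 950 mm from the base axis. Payload 14.7 kg.
Tool frame: the origin (TCP) lies between the finger pads; the fingertips stand 19 mm ahead of it and the grasp point (between the pads) is the TCP; y points along the fingers, z is the direction in which the jaws open and shut, and the axes are right-handed (so a half turn about y gives the same grasp; the last joint's range is limited). The gripper opens to 85 mm and grips with 20 to 120 N. Pads are 22 mm wide; open, the fingers measure 114 mm over their backs; the gripper's body (76 mm by 85 mm) begins 54 mm behind the grasp point. The pads swing forward as they close: fully open they stand 13 mm farther back than shut.
Start: joints at [-1.282, 0.48, 1.596, -0, 1.065, -0.047], TCP at [214.207, -613.684, 250.297] pointing down, gripper open.
Joint ranges: [-2.75, 2.75], [-0.82, 2.05], [0.23, 2.67], [-1.56, 4.7], [0.09, 2.69], [-2.92, 2.92]. Speed limits (rad/s): [1.89, 1.89, 2.39, 3.01, 3.01, 3.01].

### API

Orientations are given as a unit quaternion [w, x, y, z].
In Python, from rig import ctrl gives the robot as it stands.
- The arm moves only by the shell command python3 -m crank 'ROWS'. ROWS is JSON, a list that holds one entry, the list of rows, each a list of 5 numbers: the finger opening in m, from 0 to 0.0854, then the shift along the tool's x, y, z in m, then the turn about the tool's y in degrees. A call has 1 to 10 rows; each row shifts and turns the commanded pose from where the row before left it, along the tool's axes as they then stand; what a row does not reach is not made up. A row lasts 1/8 s, in which the tool goes at most 62.5 mm and 10.7 degrees, less where a joint would pass 70% of its speed; a pose out of reach is approached as far as the arm can. A call is refused whole if a number of a shift passes 0.0625 or a number of a turn 10.7, either way. A call with a gripper value outside its range is refused whole. The fingers move at their own pace and stop on an object; the grip force is fixed at half the most. Time passes only in rows, so rows that do not move let the fingers close. It gives the time, the measured TCP pose, the force and the opening at its end, in the units of the state.
- ctrl.sense(): the state, without advancing time (a new reading comes with each control period).
- ctrl.read_camera(name): name is "scene" or "top"; returns a dict with "color" (480x640x3 uint8, red, green, blue), "mtx" (3x3 intrinsics, pixels), "k1" (the pictures are not rectified: a ray, as slopes to the right and down, at radius r is drawn at 1 + k1 r^2 times it, then the intrinsics apply), "T" (4x4, takes a point from camera to world coordinates). Camera axes: x right, y down, z forward; pixel columns grow to the right and rows downward; lengths in mm; the calibration is good to about 2 mm. A picture is of the moment at which its call begins. There is no depth.
- ctrl.close_job(): hands the job in, once; it reports no verdict.
The state is a dict: "t": time; "q": joint angles; "joint_velocities": joint speeds; "joint_torque": joint torques, N m; "tool_pos": TCP position; "orientation": TCP orientation; "ft_force": force on the tool from outside, world axes, zero at the start; "wrist_torque": the same for the moment, N m; "gripper_width": finger opening in mm.
Only numpy, scipy, OpenCV 4.12 (cv2) and the standard library are available. Lean on these libraries where they do the work, as an engineer would, in place of code of your own. Each camera call takes 0.05 s, during which the arm holds its last target.

### The job

Take the three washed covers off the sloping draining rack and lay them back on the black root tank, each in the corner marked with its handle's colour, turned so that its tabs drop into the pockets of its neighbours and it lies fully home, flush with the rim. The cover with the white handle laps over the other two, so it goes on last. Do not knock the seedling, and leave the bottle, the beaker and the seed tray where they stand.

Things in the scene. Friction and masses are not known exactly. Their poses are not given: they have to be found in the camera images.
- tank: Fixed black root tank, 202 x 202 mm outside, 66 mm high, walls 10 mm. Origin: centre of its underside, z up. In its 182 mm square opening a 12 mm ledge and a cross of 22 mm ribs, 16 mm below the rim, carry four covers (2 x 2), level with the rim when home. +x +y corner: fixed cover with seedling. Corner marks on the rim (12 mm): yellow +x -y, blue -x +y, white -x -y.
- seedling: Seedling in the fixed grey cover at the tank's +x +y corner: black cup 48 mm across, 24 mm high, green blades and a thin cane up to 90 mm above the cover (blades up to 130). Origin: centre of the cup's underside, on the cover's top. That cover is 88 x 88 mm and has a pocket for a tab in the middle of its -x edge and of its -y edge.
- seat_yellow (a point): Where the handle-bar centre of the yellow-handled cover is when that cover lies home: 47 mm above the ledge, 97 mm above the bench. Its axes (the tank's) are those the cover's axes must then have.
- seat_blue (a point): The same for the blue-handled cover.
- seat_white (a point): The same for the white-handled cover.
- rack: Fixed steel draining rack with a ribbed rubber mat 164 mm (its x, up the slope) by 415 mm (its y, level), sloping at 25 degrees, lower edge away from the robot, with a lip 12 mm high. Origin: centre of the mat's upper face, 48 mm above the bench; z is the slope's normal. The three covers lie flat on it side by side, 136 mm apart, in any order, each turned its own way.
- yellow_grip (a point): Centre of the handle bar of the yellow-handled cover: grey plastic, 88 x 88 x 16 mm, about 140 g, lower edge chamfered 3 mm. Handle: bridge whose bar (60 long, 14 wide, 14 mm high, 24 mm free below it) lies along the cover's y axis, over its middle, bar centre 47 mm above the cover's underside. Site axes are the cover's, z out of its upper face.
- yellow_tab (a point): Tip of the yellow-handled cover's only tab, in the middle of its +y edge, 62 mm from the cover's centre, 13 mm above its underside: a dovetail 18 mm long, 21 to 29 mm wide, 6.5 mm thick (upper part of the thickness). It drops into the fixed cover's -y pocket. In its -x edge this cover has a pocket for the white-handled cover's tab.
- blue_grip (a point): Centre of the handle bar of the blue-handled cover: same sizes, but the bar lies along the cover's x axis. Site axes are the cover's, z out of its upper face.
- blue_tab (a point): Tip of the blue-handled cover's only tab, on its +x edge (it drops into the fixed cover's -x pocket). Its pocket, for the white-handled cover's tab, is in its -y edge. All pockets reach 19 mm in from the edge, are 27 to 34 mm wide and 8 mm deep from the top, so a cover has about 2 mm play on each side.
- white_grip (a point): Centre of the handle bar of the white-handled cover: same sizes, bar along the cover's x axis. No pockets; two tabs, on its +x edge (into the yellow-handled cover's pocket) and its +y edge (into the blue-handled cover's pocket). The tabs lie over the pockets' floors, so it can lie home only when it goes on last.
- bottle_mid (a point): Bystander: closed white bottle with green cap, 58 mm across, 150 mm high, standing loose on the bench between rack and tank. Point at half height.
- beaker_mid (a point): Bystander: open clear beaker, 64 mm across, 85 mm high, loose on the bench. Point at half height.
- seedtray_mid (a point): Bystander: black tray of seed plugs with grass, 100 x 190 x 45 mm, loose on the bench beyond the tank. Point at half height.
Mind the look-alikes: they are no part of the job. Leave any pink or turquoise look-alike of the part that bears white_grip alone.

How it is judged (in metres and radians):
On the way, in this order (a step that is already met when the one before it is completed fails the run):
1. the yellow-handled and the blue-handled covers lie home, flush, and are released (horizontal distance between yellow_grip and seat_yellow below 0.005 m and z of yellow_grip in the frame of seat_yellow between -0.003 and 0.0025 m and angle between each of yellow_grip, blue_grip's own z axis and vertical below 0.04 rad and angle between the x axis of yellow_grip and the x axis of seat_yellow, either way round below 0.09 rad and horizontal distance between blue_grip and seat_blue below 0.005 m and z of blue_grip in the frame of seat_blue between -0.003 and 0.0025 m and angle between the x axis of blue_grip and the x axis of seat_blue, either way round below 0.09 rad and contact force between the fingers and cover_yellow below 0.1 N and contact force between the fingers and cover_blue below 0.1 N), for 0.2 s.
2. the white-handled cover is dropped over both and lies home (horizontal distance between white_grip and seat_white below 0.005 m and z of white_grip in the frame of seat_white between -0.003 and 0.0025 m and angle between white_grip's own z axis and vertical below 0.04 rad and angle between the x axis of white_grip and the x axis of seat_white, either way round below 0.09 rad), for 0.2 s.
At the end, for the whole second after the job is handed in: All three covers rest in their own corners of the tank: handle centre within 5 mm (level) of its seat, between 3 mm below and 2.5 mm above flush, tilted less than 0.04 rad, turned within 0.09 rad, and at rest (all of step 2 and horizontal distance between yellow_grip and seat_yellow below 0.005 m and z of yellow_grip in the frame of seat_yellow between -0.003 and 0.0025 m and angle between each of yellow_grip, blue_grip's own z axis and vertical below 0.04 rad and angle between the x axis of yellow_grip and the x axis of seat_yellow, either way round below 0.09 rad and horizontal distance between blue_grip and seat_blue below 0.005 m and z of blue_grip in the frame of seat_blue between -0.003 and 0.0025 m and angle between the x axis of blue_grip and the x axis of seat_blue, either way round below 0.09 rad and linear speed of each of cover_yellow, cover_blue, cover_white below 0.01 m/s); the robot touches nothing.
It fails at once if the seedling is knocked (over 5 N) (contact force between anything else and seedling above 5 N).
It fails at once if the bottle is shifted over 20 mm or tipped (distance of bottle_mid from where it was at the start of the episode above 0.02 m or angle between bottle_mid's own z axis and vertical above 0.3 rad).
It fails at once if the beaker is shifted over 20 mm or tipped (distance of beaker_mid from where it was at the start of the episode above 0.02 m or angle between beaker_mid's own z axis and vertical above 0.3 rad).
It fails at once if the seedtray is shifted over 20 mm or tipped (distance of seedtray_mid from where it was at the start of the episode above 0.02 m or angle between seedtray_mid's own z axis and vertical above 0.3 rad).
It also fails if it takes over 72 s, if anything falls off the work surface, if the arm or the gripper's body presses on something with over 40 N, if the wrist force passes 120 N, or if a joint passes its speed limit or range.

## Working session

There is one attempt and no reset: what is moved stays moved. The work goes in short steps, Python scripts to look and compute and a shell command to move; the robot and the scene stay as the last step left them, time stands still between calls to the robot, and variables do not carry over. Pictures are saved under pics/ and viewed, and the job is handed in when it is done.

```bash
ls; mkdir -p pics
python3 - <<'E'
from rig import ctrl
import cv2,numpy as np
print(ctrl.sense())
for n in("scene","top"):
    c=ctrl.read_camera(n); cv2.imwrite(f"pics/{n}0.png",c["color"][:,:,::-1]); print(n,c["mtx"],c["k1"],c["T"])
E
```

```text
pics
{'t': 0.0, 'q': array([-1.28162710e+00,  4.80799627e-01,  1.59687473e+00,  4.32581456e-05,
        1.06510157e+00, -4.66074958e-02]), 'joint_velocities': array([-0.00071145,  0.00019466, -0.000228  ,  0.0001245 , -0.00056182,
        0.00085512]), 'joint_torque': array([-3.66318942e-03, -9.50666356e+01, -4.30199862e+01, -3.20988311e-04,
        1.23622018e-02, -5.38544543e-05]), 'tool_pos': array([ 214.09344854, -613.3174527 ,  249.69295989]), 'orientation': array([ 0.11811342, -0.11818809,  0.69758275, -0.69674896]), 'ft_force': array([-0.75503277, -0.72007364, -0.22999792]), 'wrist_torque': array([-0.00136609, -0.03714186, -0.02364701]), 'gripper_width': 85.52918752487432}
scene [[435.35790092   0.         320.24973309]
 [  0.         435.35790092 241.34759491]
 [  0.           0.           1.        ]] -0.09239953336573987 [[-7.16967723e-01  4.98073034e-01 -4.87729984e-01  9.77852237e+02]
 [ 6.97051188e-01  5.21025873e-01 -4.92596876e-01  5.57676944e+02]
 [ 8.77072027e-03 -6.93148825e-01 -7.20741133e-01  7.83944172e+02]
 [ 0.00000000e+00  0.00000000e+00  0.00000000e+00  1.00000000e+00]]
top [[535.55685167   0.         312.19296921]
 [  0.         535.55685167 231.47213481]
 [  0.           0.           1.        ]] -0.11339071939293077 [[-2.03847251e-02 -9.98145526e-01  5.73582714e-02  4.18416866e+02]
 [-9.99786314e-01  2.05480511e-02  2.25906534e-03  8.28716613e+01]
 [-3.43347666e-03 -5.72999643e-02 -9.98351103e-01  1.11923298e+03]
 [ 0.00000000e+00  0.00000000e+00  0.00000000e+00  1.00000000e+00]]
```

View pics/scene0.png

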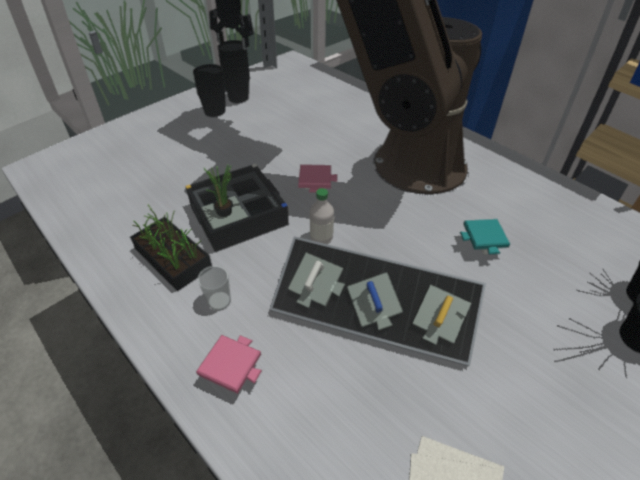

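View pics/top0.png

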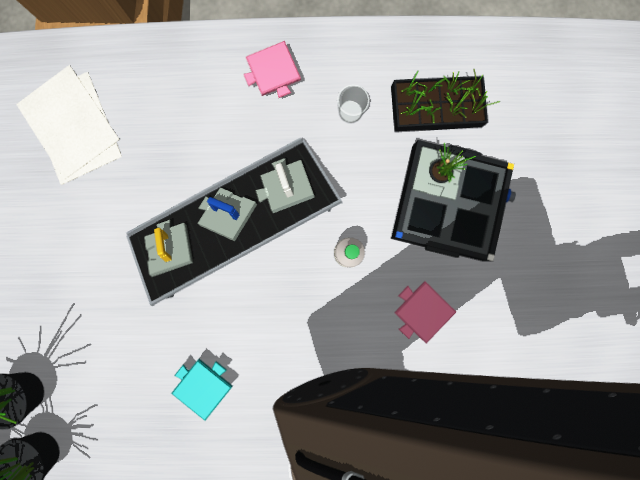

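Run:
```python
import cv2
t=cv2.imread("pics/top0.png")
cv2.imwrite("pics/c_rack.png",cv2.resize(t[130:310,120:350],None,fx=3.4,fy=3.3,interpolation=cv2.INTER_CUBIC))
cv2.imwrite("pics/c_tank.png",cv2.resize(t[130:270,380:530],None,fx=4,fy=4,interpolation=cv2.INTER_CUBIC))
s=cv2.imread("pics/scene0.png")
cv2.imwrite("pics/s_rack.png",cv2.resize(s[230:370,260:490],None,fx=3.4,fy=3.4,interpolation=cv2.INTER_CUBIC))
```

```text
(no output)
```

View pics/c_rack.png

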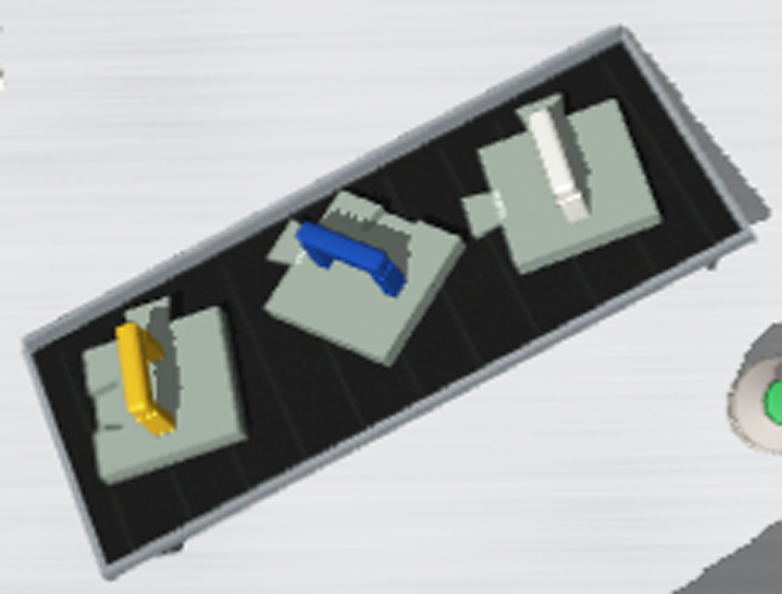

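View pics/c_tank.png

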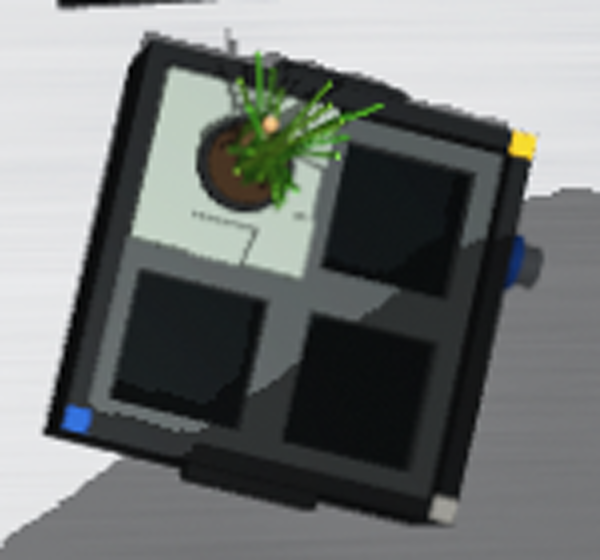

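View pics/s_rack.png

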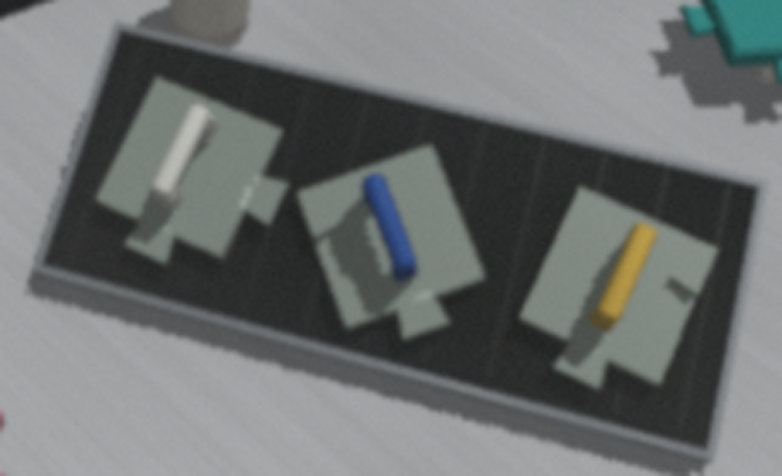

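```bash
cat > crop.py <<'E'
import cv2,sys
def crop(src,dst,x0,y0,w,h,s):
    t=cv2.imread(src)[y0:y0+h,x0:x0+w]
    t=cv2.resize(t,None,fx=s,fy=s,interpolation=cv2.INTER_CUBIC)
    for x in range((-x0)%10,w,10):
        cv2.line(t,(int((x+.5)*s),0),(int((x+.5)*s),6),(0,0,255),1); cv2.putText(t,str(x0+x),(int(x*s),18),0,.4,(0,0,255),1)
        for y in range((-y0)%10,h,10): cv2.circle(t,(int((x+.5)*s),int((y+.5)*s)),1,(0,0,255),-1)
    for y in range((-y0)%10,h,10): cv2.putText(t,str(y0+y),(0,int((y+.5)*s)),0,.4,(0,0,255),1)
    cv2.imwrite(dst,t)
if __name__=="__main__":
    a=sys.argv; crop(a[1],a[2],*map(int,a[3:8]))
E
python3 crop.py pics/top0.png pics/t1.png 120 210 80 90 6
python3 crop.py pics/top0.png pics/t2.png 190 150 130 95 6
python3 crop.py pics/scene0.png pics/s1.png 270 240 110 90 6
python3 crop.py pics/scene0.png pics/s2.png 375 265 110 95 6
```

```text
(no output)
```

View pics/t1.png

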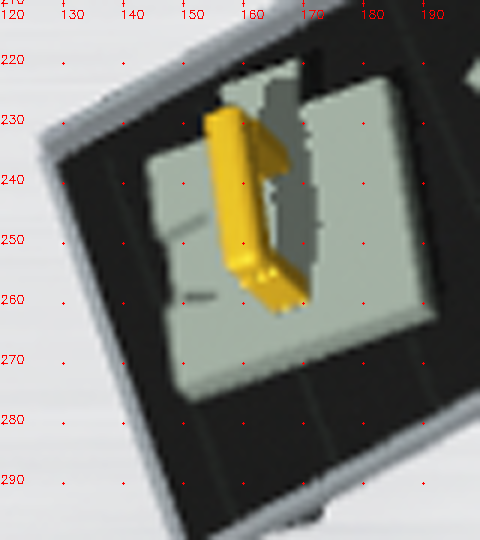

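View pics/t2.png

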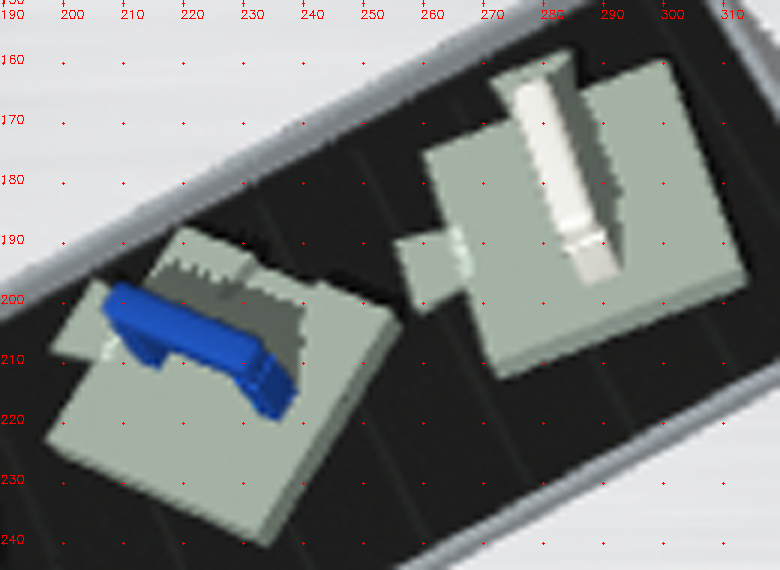

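View pics/s1.png

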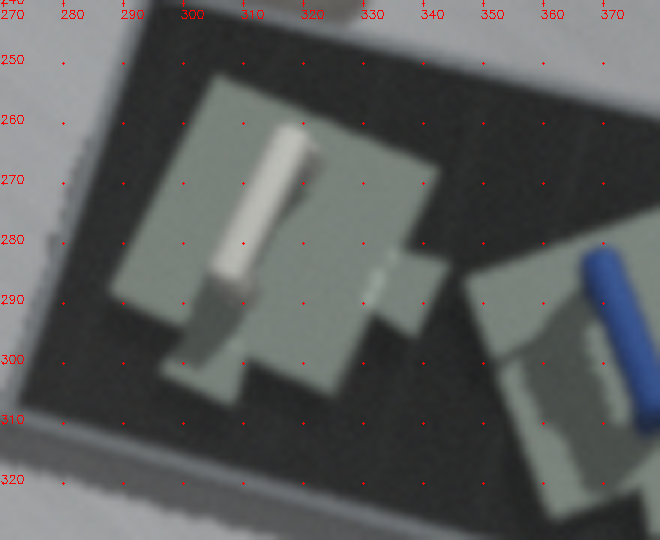

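View pics/s2.png

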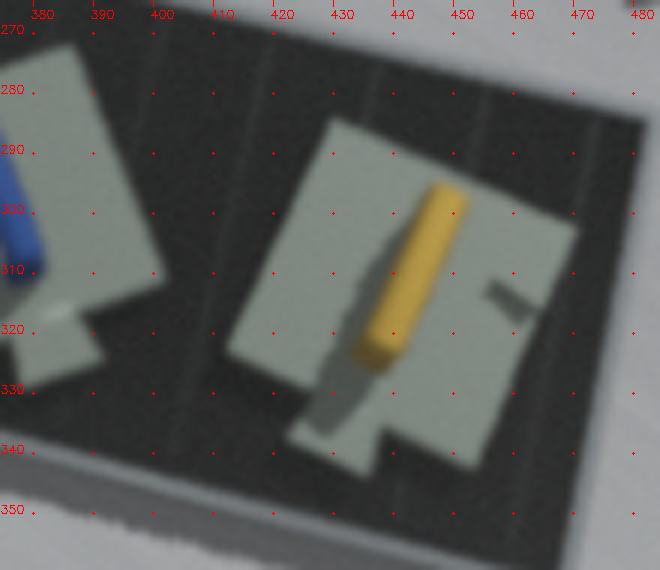

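```bash
python3 crop.py pics/top0.png pics/t3.png 385 135 135 130 6
python3 crop.py pics/scene0.png pics/s3.png 180 155 115 98 7
```

```text
(no output)
```

View pics/t3.png

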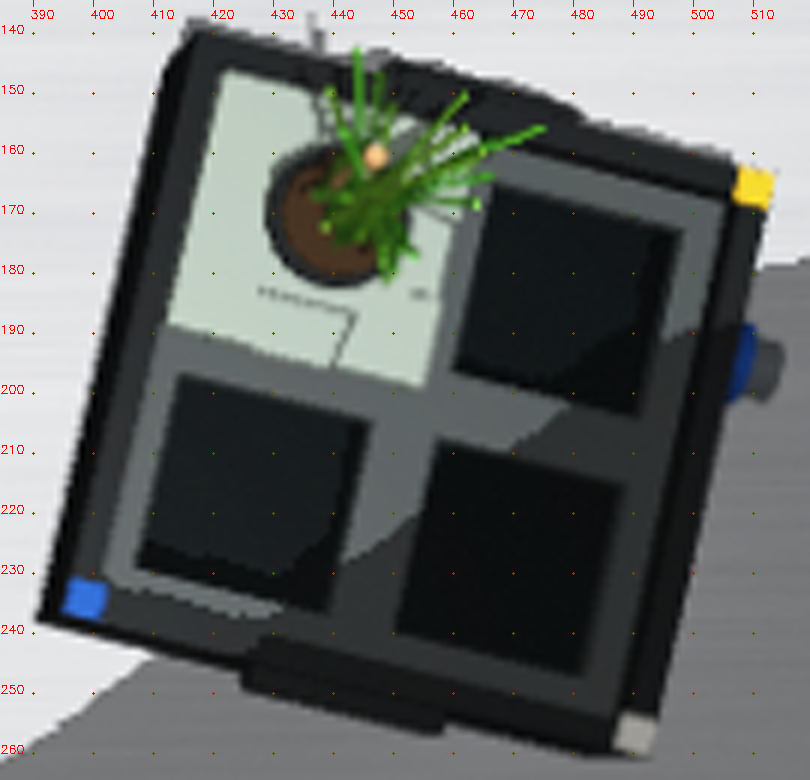

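View pics/s3.png

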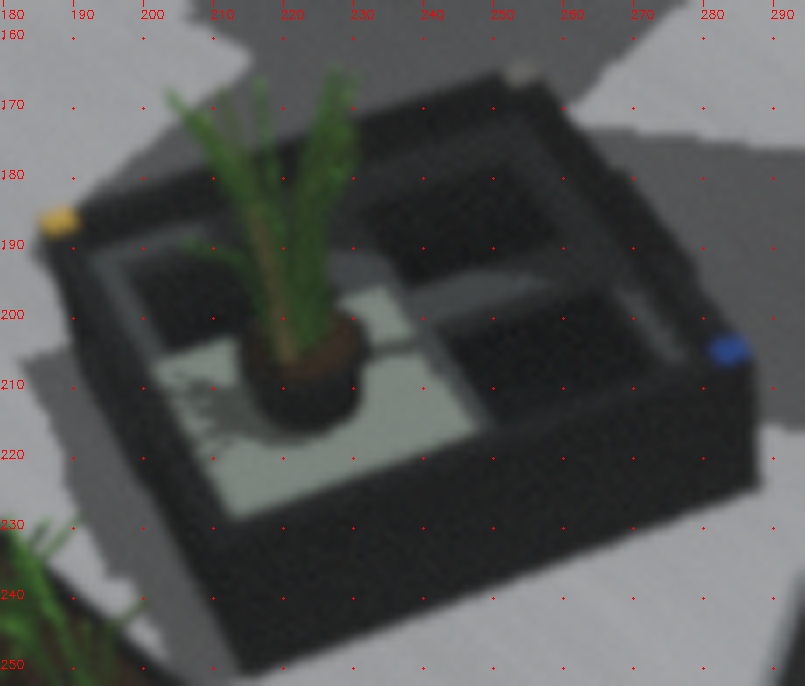

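```bash
cat > geo.py <<'E'
import numpy as np, json
from scipy.spatial.transform import Rotation as R
K={"scene":(435.35790092,320.24973309,241.34759491,-0.09239953336573987),"top":(535.55685167,312.19296921,231.47213481,-0.11339071939293077)}
T={"scene":np.array([[-7.16967723e-01,4.98073034e-01,-4.87729984e-01,9.77852237e+02],[6.97051188e-01,5.21025873e-01,-4.92596876e-01,5.57676944e+02],[8.77072027e-03,-6.93148825e-01,-7.20741133e-01,7.83944172e+02],[0,0,0,1]]),
"top":np.array([[-2.03847251e-02,-9.98145526e-01,5.73582714e-02,4.18416866e+02],[-9.99786314e-01,2.05480511e-02,2.25906534e-03,8.28716613e+01],[-3.43347666e-03,-5.72999643e-02,-9.98351103e-01,1.11923298e+03],[0,0,0,1]])}
def proj(cam,P):
    f,cx,cy,k=K[cam]; M=T[cam]; P=np.atleast_2d(P)
    c=(P-M[:3,3])@M[:3,:3]; s=c[:,:2]/c[:,2:]; r2=(s**2).sum(1,keepdims=True)
    return s*(1+k*r2)*f+[cx,cy]
def yaw(a): return R.from_euler('z',a).as_matrix()
def rackR(a): # a: yaw of uphill horizontal direction
    return yaw(a)@R.from_euler('y',-25,degrees=True).as_matrix()
E
cat > fit.py <<'E'
from geo import *
from scipy.optimize import least_squares
def px(l,s,ox,oy): return np.array(l,float)/s-.5+[ox,oy]
# tank
tp=px([(85,598),(755,188),(635,734),(490,186),(684,232),(637,415),(453,368),(178,375),(370,422),(328,612),(135,567),(437,440),(625,485),(583,675),(398,630),(222,70),(168,322),(425,387)],6,385,135)
tP=np.array([(-95,95,66),(95,-95,66),(-95,-95,66),(79,-11,50),(79,-79,50),(11,-79,50),(11,-11,50),(-11,79,50),(-11,11,50),(-79,11,50),(-79,79,50),(-11,-11,50),(-11,-79,50),(-79,-79,50),(-79,-11,50),(89.5,89.5,66),(1.5,89.5,66),(1.5,1.5,66)],float)
sp=px([(59,221),(730,350),(523,75),(235,520),(480,430),(155,363),(383,287)],7,180,155)
sP=np.array([(95,-95,66),(-95,95,66),(-95,-95,66),(89.5,89.5,66),(1.5,89.5,66),(89.5,1.5,66),(1.5,1.5,66)],float)
def res(p,w=(1,1)):
    f=lambda P:P@yaw(p[2]).T+[p[0],p[1],0]
    return np.r_[w[0]*(proj("top",f(tP))-tp).ravel(),w[1]*(proj("scene",f(sP))-sp).ravel()]
for w in((1,1),(1,0),(0,1)):
    r=least_squares(res,[480,-170,-.22],args=(w,),x_scale=[1,1,.01],loss='soft_l1'); print("tank",w,r.x.round(4),np.sqrt((res(r.x,w)**2).mean()))
r=least_squares(res,[480,-170,-.22],x_scale=[1,1,.01]);print(res(r.x).reshape(-1,2).round(1).tolist())
# covers: corners order given in cover frame
c=lambda l:np.array([(a*44,b*44,16) for a,b in l],float)
obs=[]
obs+=[(0,"top",px([(148,160),(388,80),(430,308),(180,385)],6,120,210),c([(-1,1),(1,1),(1,-1),(-1,-1)]))]
obs+=[(0,"scene",px([(480,468),(228,350),(577,230),(333,118)],6,375,265),c([(-1,1),(1,1),(-1,-1),(1,-1)]))]
obs+=[(1,"top",px([(185,227),(393,313),(262,530),(47,440)],6,190,150),c([(1,-1),(-1,-1),(-1,1),(1,1)]))]
obs+=[(1,"scene",np.r_[px([(165,283),(75,45)],6,375,265),px([(465,280),(550,520)],6,270,240)],c([(1,1),(-1,1),(-1,-1),(1,-1)]))]
obs+=[(2,"top",px([(423,152),(668,60),(745,270),(490,362)],6,190,150),c([(1,1),(1,-1),(-1,-1),(-1,1)]))]
obs+=[(2,"scene",px([(332,397),(110,290),(440,168),(217,75)],6,270,240),c([(1,1),(1,-1),(-1,1),(-1,-1)]))]
def coverT(p,i):
    A=rackR(p[2]); u,v,a=p[3+3*i:6+3*i]
    return A@yaw(a), np.array([p[0],p[1],48])+A@[u,v,0]
def resc(p,ws=1,wt=1):
    o=[]
    for i,cam,uv,P in obs:
        M,t=coverT(p,i); o.append((ws if cam=="scene" else wt)*(proj(cam,P@M.T+t)-uv).ravel())
    # prior: mean position weak gauge, spacing 136
    v=p[4::3]; 
    o.append([p[0]-480,p[3]*0, .3*(v[0]-136-v[1]) if 0 else 0]); o[-1]=np.array(o[-1])*1e-4
    o.append(np.array([.3*p[4+3],1e-3*(p[3]+p[6]+p[9])])) # blue at v=0
    return np.concatenate(o)
if __name__=="__main__":
    ra=np.radians(180+30)
    p0=np.array([480,240,ra, 0,-136,np.radians(-73)-ra, 0,0,np.radians(60)-ra, 0,136,np.radians(20)-ra])
    for ws,wt in((1,1),(.05,1),(1,.05)):
        r=least_squares(resc,p0,args=(ws,wt),x_scale=np.r_[1,1,.01,[1,1,.01]*3])
        q=resc(r.x)[:-5].reshape(-1,2); print(ws,wt,"rms",np.sqrt((q**2).mean()),"rack",r.x[:2].round(1),np.degrees(r.x[2]).round(2), r.x[3:].reshape(3,3).round(2).tolist())
        for i,n in enumerate(("y","b","w")):
            M,t=coverT(r.x,i); g=t+M@[0,0,47]; b=M[:,1] if i==0 else M[:,0]
            print(n,"grip",g.round(1),"baryaw",np.degrees(np.arctan2(b[1],b[0])).round(1),"pitch",np.degrees(np.arcsin(b[2])).round(1),"xyaw",np.degrees(np.arctan2(M[1,0],M[0,0])).round(1))
        if ws==wt: np.save("rack.npy",r.x); print(q.round(1).tolist())
E
python3 fit.py
```

```text
tank (1, 1) [ 5.364424e+02 -2.009397e+02 -2.599000e-01] 0.49643884273801603
tank (1, 0) [ 5.365884e+02 -2.008585e+02 -2.599000e-01] 0.45406453865497337
tank (0, 1) [ 5.356290e+02 -2.018331e+02 -2.593000e-01] 0.15384379413457375
[[-0.3, 0.5], [-0.0, -0.3], [0.3, 0.4], [0.5, -1.0], [0.0, -0.6], [1.0, 1.0], [-0.4, 0.8], [0.1, -0.5], [0.6, -0.3], [0.2, 0.8], [-0.3, 0.3], [-0.1, -0.7], [0.7, -0.2], [0.5, 0.8], [-0.9, 0.3], [0.2, -0.2], [-0.5, 0.1], [-0.7, -0.2], [-0.3, 0.2], [0.6, 0.5], [0.0, -0.1], [0.1, -0.1], [-0.5, 0.5], [-0.4, 0.7], [0.1, 0.4]]
1 1 rms 0.362713267807545 rack [508.8 249.6] 207.32 [[-0.53, -138.11, -4.9], [-8.21, 0.0, -2.53], [1.91, 131.57, -3.3]]
y grip [463.5 381.7  90.4] baryaw 15.5 pitch -24.5 xyaw -72.5
b grip [533.1 262.1  87.1] baryaw 65.2 pitch -20.2 xyaw 65.2
w grip [585.3 141.   91.4] baryaw 17.5 pitch -24.7 xyaw 17.5
[[0.2, 0.3], [-0.4, -0.4], [-0.8, -0.5], [-0.1, 0.9], [-0.9, -0.2], [-0.1, -0.1], [-0.1, -0.1], [0.0, 0.2], [-0.2, -0.1], [0.2, -0.2], [-0.7, 0.8], [0.1, -0.1], [0.0, -0.2], [-0.6, 0.2], [-0.2, 0.1], [-0.0, -0.2], [0.3, 0.2], [-0.1, 0.0], [-0.3, -0.1], [-0.0, 0.6], [-0.3, -0.6], [-0.3, 0.3], [-0.4, 0.4], [0.2, 0.2]]
0.05 1 rms 0.9045364955846094 rack [504.5 248.6] 203.55 [[5.11, -136.3, -4.84], [-13.41, -0.0, -2.45], [-13.82, 132.1, -3.23]]
y grip [464.  379.6  92.8] baryaw 15.4 pitch -24.8 xyaw -73.1
b grip [533.8 261.4  84.9] baryaw 65.8 pitch -19.1 xyaw 65.8
w grip [587.  140.4  84.8] baryaw 17.8 pitch -24.9 xyaw 17.8
1 0.05 rms 0.8938604264921883 rack [517.1 254.4] 208.67 [[4.57, -137.92, -4.91], [-0.35, 0.0, -2.55], [12.44, 130.55, -3.32]]
y grip [464.7 383.   92.5] baryaw 15.9 pitch -24.5 xyaw -71.9
b grip [534.8 264.1  90.4] baryaw 65.0 pitch -20.6 xyaw 65.0
w grip [587.2 144.   95.9] baryaw 17.7 pitch -24.6 xyaw 17.7
```

```bash
cat > plan.py <<'E'
# python3 plan.py x y z jawyaw_deg(of tool x axis along bar) : prints rows suggestion
import sys
from geo import *
from rig import ctrl
s=ctrl.sense(); w,x,y,z=s["orientation"]; A=R.from_quat([x,y,z,w]).as_matrix(); p=s["tool_pos"]
a=np.degrees(np.arctan2(A[1,0],A[0,0]))
print("t",round(s["t"],2),"p",p.round(1),"xaxis yaw",a.round(2),"tooly",A[:,1].round(3),"F",s["ft_force"].round(1),"w",round(s["gripper_width"],1),"q",s["q"].round(2))
wp=[list(map(float,v.split(","))) for v in sys.argv[1:]]
for X in wp:
    tx=X[3] if len(X)>3 else a
    d=(tx-a+90)%180-90      # half-turn equivalence
    if len(X)>4: d=(tx-a+180)%360-180
    n=max(int(np.ceil(np.abs(d)/10.5)),int(np.ceil(np.abs(np.array(X[:3])-p).max()/50)),1)
    # tool y down => +turn about tool y = negative yaw
    rows=[]; pc=p.copy(); ac=a
    for i in range(n):
        c=yaw(np.radians(ac-a))@A
        q=p+(np.array(X[:3])-p)*(i+1)/n
        sh=c.T@(q-pc)/1000; rows.append([*sh.round(4),round(-d/n,2)]); pc=q; ac+=d/n
    print("to",X,"yaw change",round(d,1),"n",n)
    for r in rows: print("  ",r)
    A=yaw(np.radians(d))@A; p=np.array(X[:3]); a=ac
E
python3 plan.py 520,-300,300 560,50,300 463.5,381.7,200,15.5
```

```text
t 0.1 p [ 214.1 -613.4  249.7] xaxis yaw -160.76 tooly [-0.     0.001 -1.   ] F [-0.5  0.1 -0.4] w 85.5 q [-1.28  0.48  1.6   0.    1.07 -0.05]
to [520.0, -300.0, 300.0] yaw change 0.0 n 7
   [np.float64(-0.056), np.float64(-0.0071), np.float64(-0.0279), np.float64(-0.0)]
   [np.float64(-0.056), np.float64(-0.0071), np.float64(-0.0279), np.float64(-0.0)]
   [np.float64(-0.056), np.float64(-0.0071), np.float64(-0.0279), np.float64(-0.0)]
   [np.float64(-0.056), np.float64(-0.0071), np.float64(-0.0279), np.float64(-0.0)]
   [np.float64(-0.056), np.float64(-0.0071), np.float64(-0.0279), np.float64(-0.0)]
   [np.float64(-0.056), np.float64(-0.0071), np.float64(-0.0279), np.float64(-0.0)]
   [np.float64(-0.056), np.float64(-0.0071), np.float64(-0.0279), np.float64(-0.0)]
to [560.0, 50.0, 300.0] yaw change 0.0 n 7
   [np.float64(-0.0219), np.float64(0.0), np.float64(-0.0453), np.float64(-0.0)]
   [np.float64(-0.0219), np.float64(0.0), np.float64(-0.0453), np.float64(-0.0)]
   [np.float64(-0.0219), np.float64(0.0), np.float64(-0.0453), np.float64(-0.0)]
   [np.float64(-0.0219), np.float64(0
[... 224 characters left out ...]
0219), np.float64(0.0), np.float64(-0.0453), np.float64(-0.0)]
to [463.5, 381.7, 200.0, 15.5] yaw change -3.7 n 7
   [np.float64(-0.0026), np.float64(0.0143), np.float64(-0.0493), np.float64(0.53)]
   [np.float64(-0.0021), np.float64(0.0143), np.float64(-0.0493), np.float64(0.53)]
   [np.float64(-0.0017), np.float64(0.0143), np.float64(-0.0493), np.float64(0.53)]
   [np.float64(-0.0012), np.float64(0.0143), np.float64(-0.0493), np.float64(0.53)]
   [np.float64(-0.0008), np.float64(0.0143), np.float64(-0.0493), np.float64(0.53)]
   [np.float64(-0.0003), np.float64(0.0143), np.float64(-0.0493), np.float64(0.53)]
   [np.float64(0.0002), np.float64(0.0143), np.float64(-0.0493), np.float64(0.53)]
```

```bash
sed -i 's/rows.append(\[\*sh.round(4),round(-d\/n,2)\])/rows.append([float(v) for v in sh.round(4)]+[float(round(-d\/n,2))])/; s/    for r in rows: print("  ",r)/    print("  first",rows[0],"last",rows[-1]) if abs(d)<1e-6 else [print("  ",r) for r in rows]/' plan.py
python3 -m crank '[[[0.045,-0.056,-0.0071,-0.0279,0],[0.045,-0.056,-0.0071,-0.0279,0],[0.045,-0.056,-0.0071,-0.0279,0],[0.045,-0.056,-0.0071,-0.0279,0],[0.045,-0.056,-0.0071,-0.0279,0],[0.045,-0.056,-0.0071,-0.0279,0],[0.045,-0.056,-0.0071,-0.0279,0]]]'
python3 -m crank '[[[0.045,-0.0219,0,-0.0453,0],[0.045,-0.0219,0,-0.0453,0],[0.045,-0.0219,0,-0.0453,0],[0.045,-0.0219,0,-0.0453,0],[0.045,-0.0219,0,-0.0453,0],[0.045,-0.0219,0,-0.0453,0],[0.045,-0.0219,0,-0.0453,0]]]'
python3 plan.py 463.5,381.7,200,15.5
```

```text
t: 0.98
tool_pos: [518.8, -300.7, 299.7]
orientation: [0.118, -0.118, 0.697, -0.697]
ft_force: [0.5, -0.7, 0.7]
gripper_width: 45.2
t: 1.85
tool_pos: [557.8, 49.1, 299.5]
orientation: [0.118, -0.118, 0.697, -0.697]
ft_force: [0.4, -0.5, -0.4]
gripper_width: 44.9
t 1.85 p [557.8  49.1 299.5] xaxis yaw -160.77 tooly [-0. -0. -1.] F [ 0.4 -0.5 -0.4] w 44.9 q [ 0.03  0.31  1.75 -0.    1.09  1.27]
to [463.5, 381.7, 200.0, 15.5] yaw change -3.7 n 7
   [-0.0029, 0.0142, -0.0493, 0.53]
   [-0.0025, 0.0142, -0.0493, 0.53]
   [-0.002, 0.0142, -0.0493, 0.53]
   [-0.0016, 0.0142, -0.0494, 0.53]
   [-0.0011, 0.0142, -0.0494, 0.53]
   [-0.0006, 0.0142, -0.0494, 0.53]
   [-0.0002, 0.0142, -0.0494, 0.53]
```

```bash
python3 -m crank '[[[0.045,-0.0029,0.0142,-0.0493,0.53],[0.045,-0.0025,0.0142,-0.0493,0.53],[0.045,-0.002,0.0142,-0.0493,0.53],[0.045,-0.0016,0.0142,-0.0494,0.53],[0.045,-0.0011,0.0142,-0.0494,0.53],[0.045,-0.0006,0.0142,-0.0494,0.53],[0.045,-0.0002,0.0142,-0.0494,0.53]]]'
python3 plan.py 463.5,381.7,125,15.5 463.5,381.7,90.4,15.5
python3 - <<'E'
from rig import ctrl
import cv2
for n in("scene","top"):
    c=ctrl.read_camera(n); cv2.imwrite(f"pics/{n}1.png",c["color"][:,:,::-1])
E
python3 crop.py pics/scene1.png pics/s4.png 350 180 140 120 5;python3 crop.py pics/top1.png pics/t4.png 90 180 150 120 5
```

```text
t: 2.72
tool_pos: [462.8, 381.5, 199.6]
orientation: [-0.095, 0.096, -0.701, 0.701]
ft_force: [1.2, 0.9, 0.1]
gripper_width: 44.8
t 2.73 p [462.8 381.5 199.6] xaxis yaw -164.49 tooly [-0. -0. -1.] F [1.2 0.9 0.1] w 44.8 q [ 0.64  0.47  1.77 -0.    0.91  1.94]
to [463.5, 381.7, 125.0, 15.5] yaw change -0.0 n 2
   [-0.0004, 0.0373, -0.0, 0.01]
   [-0.0004, 0.0373, -0.0, 0.01]
to [463.5, 381.7, 90.4, 15.5] yaw change 0.0 n 1
  first [-0.0, 0.0346, -0.0, -0.0] last [-0.0, 0.0346, -0.0, -0.0]
```

View pics/s4.png

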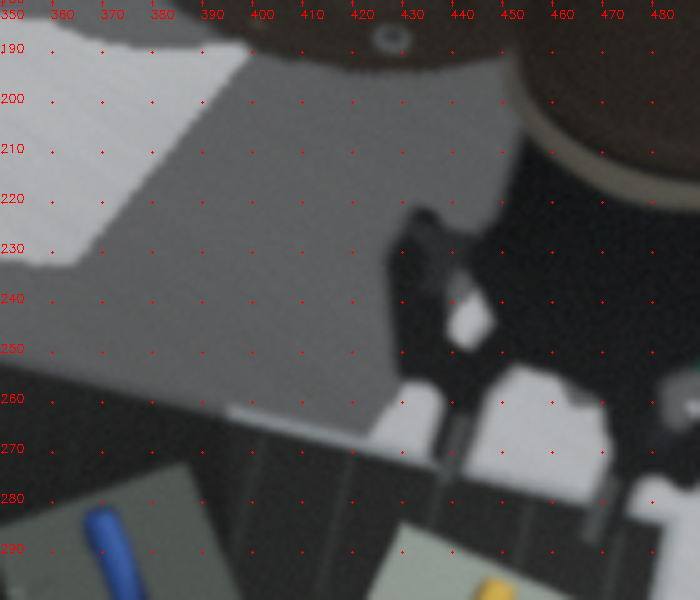

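```bash
python3 -m crank '[[[0.045,-0.0004,0.0373,0,0],[0.045,-0.0004,0.0373,0,0]]]'
python3 -c "
from geo import *
print(proj('scene',[[463.5,381.7,106],[463.5,381.7,90.4]]))"
python3 - <<'E'
from rig import ctrl
import cv2
for n in("scene","top"):
    c=ctrl.read_camera(n); cv2.imwrite(f"pics/{n}2.png",c["color"][:,:,::-1])
E
python3 crop.py pics/scene2.png pics/s5.png 390 220 100 100 6
```

```text
t: 3.08
tool_pos: [464.5, 380.2, 125.0]
orientation: [0.096, -0.095, 0.701, -0.701]
ft_force: [0.3, 0.4, -0.3]
gripper_width: 45.6
[[445.56204688 305.0270718 ]
 [443.79757087 309.73201468]]
```

View pics/s5.png

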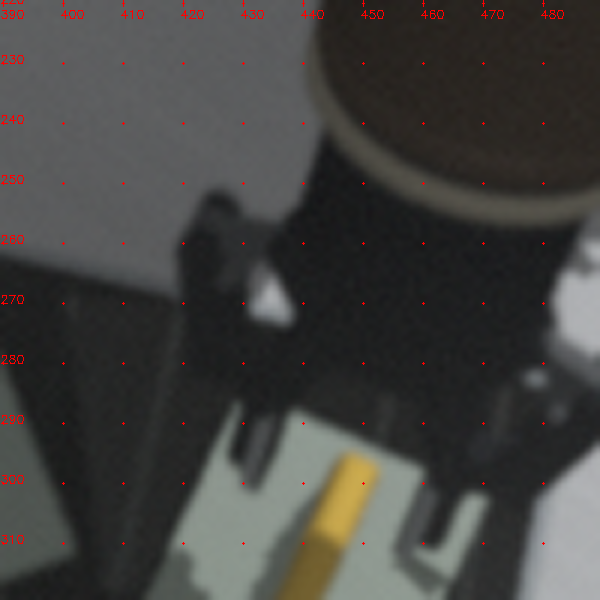

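```bash
python3 -m crank '[[[0.045,0,0.018,0,0],[0.045,0,0.0165,0,0],[0.0,0,0,0,0],[0,0,0,0,0],[0,0,0,0,0],[0,0,0,0,0]]]'
python3 -m crank '[[[0,0,0,0,0],[0,0,-0.02,0,0],[0,0,-0.05,0,0],[0,0,-0.05,0,0],[0,0,-0.05,0,0],[0,0,0,0,0]]]'
python3 plan.py
python3 - <<'E'
from rig import ctrl
import cv2
for n in("scene","top"):
    c=ctrl.read_camera(n); cv2.imwrite(f"pics/{n}3.png",c["color"][:,:,::-1])
E
python3 crop.py pics/scene3.png pics/s6.png 350 200 130 120 6
```

```text
t: 3.92
tool_pos: [464.8, 380.6, 91.8]
orientation: [0.096, -0.095, 0.701, -0.7]
ft_force: [1.0, -0.3, 4.9]
gripper_width: 12.9
t: 4.68
tool_pos: [465.7, 381.4, 265.1]
orientation: [0.098, -0.094, 0.702, -0.699]
ft_force: [-0.1, 0.3, -2.3]
gripper_width: 13.2
t 4.67 p [465.7 381.4 265.1] xaxis yaw -164.47 tooly [ 0.005  0.004 -1.   ] F [-0.1  0.3 -2.3] w 13.2 q [0.64 0.4  1.7  0.   1.04 1.94]
```

View pics/s6.png

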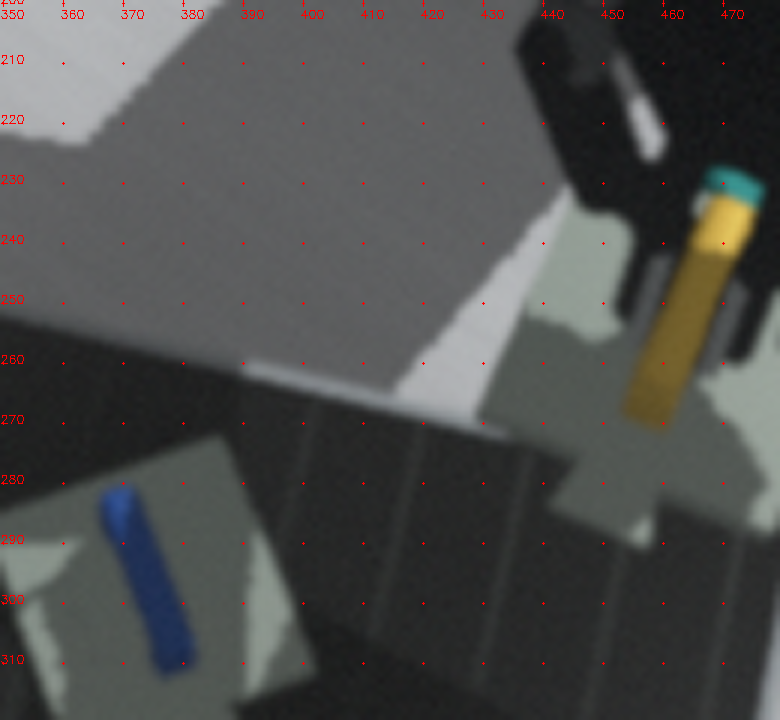

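```bash
python3 -c "
from geo import *
c=np.array([465.7,381.4,265.1])
for th in(0,10,20,25):
    b=np.array([np.cos(np.radians(15.5))*np.cos(np.radians(th)),np.sin(np.radians(15.5))*np.cos(np.radians(th)),-np.sin(np.radians(th))])
    print(th,proj('scene',[c+30*b,c-30*b]).round(1).tolist())"
python3 plan.py 560,50,300 520,-300,300 455,-400,200,100
```

```text
0 [[460.1, 260.8], [470.8, 237.9]]
10 [[459.4, 262.8], [471.5, 235.9]]
20 [[458.9, 264.3], [472.1, 234.3]]
25 [[458.7, 264.8], [472.3, 233.6]]
t 4.78 p [464.  380.1 261. ] xaxis yaw -164.47 tooly [ 0.  0. -1.] F [ 0.3 -0.6 -2.5] w 13.2 q [0.64 0.4  1.7  0.   1.04 1.94]
to [560.0, 50.0, 300.0] yaw change 0.0 n 7
  first [-0.0006, -0.0056, 0.0491, -0.0] last [-0.0006, -0.0056, 0.0491, -0.0]
to [520.0, -300.0, 300.0] yaw change 0.0 n 7
  first [0.0189, -0.0, 0.0466, -0.0] last [0.0189, -0.0, 0.0466, -0.0]
to [455.0, -400.0, 200.0, 100.0] yaw change 84.5 n 9
   [0.0099, 0.0111, 0.0088, -9.39]
   [0.0112, 0.0111, 0.007, -9.39]
   [0.0122, 0.0111, 0.0051, -9.39]
   [0.0129, 0.0111, 0.003, -9.39]
   [0.0132, 0.0111, 0.0009, -9.39]
   [0.0132, 0.0111, -0.0013, -9.39]
   [0.0128, 0.0111, -0.0034, -9.39]
   [0.0121, 0.0111, -0.0054, -9.39]
   [0.011, 0.0111, -0.0073, -9.39]
```

```bash
python3 -m crank '[[[0,-0.0006,-0.0056,0.0491,0],[0,-0.0006,-0.0056,0.0491,0],[0,-0.0006,-0.0056,0.0491,0],[0,-0.0006,-0.0056,0.0491,0],[0,-0.0006,-0.0056,0.0491,0],[0,-0.0006,-0.0056,0.0491,0],[0,-0.0006,-0.0056,0.0491,0]]]'
python3 -m crank '[[[0,0.0189,0,0.0466,0],[0,0.0189,0,0.0466,0],[0,0.0189,0,0.0466,0],[0,0.0189,0,0.0466,0],[0,0.0189,0,0.0466,0],[0,0.0189,0,0.0466,0],[0,0.0189,0,0.0466,0]]]'
python3 plan.py 450,-430,180,75.1 450,-430,80,75.1
```

```text
t: 5.65
tool_pos: [559.7, 48.7, 298.5]
orientation: [0.094, -0.097, 0.701, -0.7]
ft_force: [-0.2, -0.4, -1.4]
gripper_width: 12.8
t: 6.52
tool_pos: [519.1, -300.6, 298.2]
orientation: [0.095, -0.096, 0.701, -0.7]
ft_force: [1.0, 0.7, -1.6]
gripper_width: 12.8
t 6.53 p [ 519.1 -300.6  298.2] xaxis yaw -164.48 tooly [-0.003  0.002 -1.   ] F [ 1.   0.7 -1.6] w 12.8 q [-0.58  0.37  1.66  0.    1.12  0.72]
to [450.0, -430.0, 180.0, 75.1] yaw change 59.6 n 6
   [0.0168, 0.0197, 0.0177, -9.93]
   [0.0196, 0.0197, 0.0146, -9.93]
   [0.0218, 0.0197, 0.011, -9.93]
   [0.0234, 0.0197, 0.007, -9.93]
   [0.0242, 0.0197, 0.0029, -9.93]
   [0.0244, 0.0197, -0.0013, -9.93]
to [450.0, -430.0, 80.0, 75.1] yaw change 0.0 n 2
  first [-0.0001, 0.05, 0.0001, -0.0] last [-0.0001, 0.05, 0.0001, -0.0]
```

```bash
python3 -m crank '[[[0,0.0168,0.0197,0.0177,-9.93],[0,0.0196,0.0197,0.0146,-9.93],[0,0.0218,0.0197,0.011,-9.93],[0,0.0234,0.0197,0.007,-9.93],[0,0.0242,0.0197,0.0029,-9.93],[0,0.0244,0.0197,-0.0013,-9.93],[0,0,0.05,0,0],[0,0,0.05,0,0],[0,0,0.008,0,0],[0,0,0,0,0]]]'
python3 plan.py
python3 - <<'E'
from rig import ctrl
import cv2
for n in("scene","top"):
    c=ctrl.read_camera(n); cv2.imwrite(f"pics/{n}4.png",c["color"][:,:,::-1])
E
python3 crop.py pics/scene4.png pics/s7.png 150 50 130 120 6
python3 crop.py pics/top4.png pics/t7.png 520 150 120 120 5
```

```text
t: 7.78
tool_pos: [451.5, -428.5, 73.8]
orientation: [0.431, -0.431, 0.561, -0.56]
ft_force: [0.4, 0.4, -1.0]
gripper_width: 12.9
t 7.78 p [ 451.5 -428.5   73.8] xaxis yaw -104.88 tooly [-0.001  0.001 -1.   ] F [ 0.4  0.4 -1. ] w 12.9 q [-0.81  0.66  1.8   0.    0.69 -0.55]
```

View pics/s7.png

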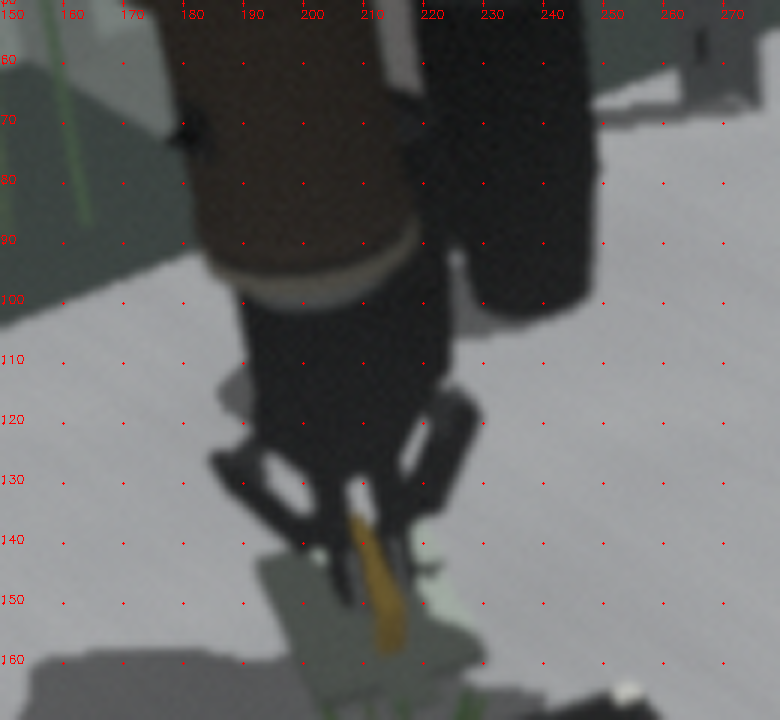

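View pics/t7.png

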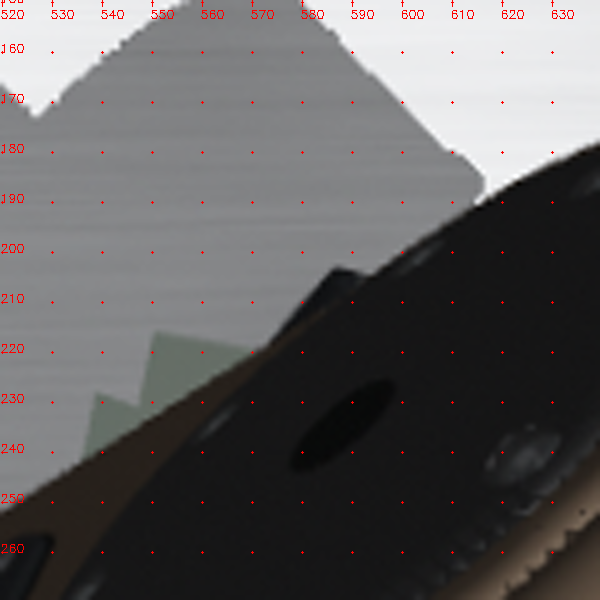

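Scene shows the yellow cover (bar from ~(209,137) to (214,157)) held tilted low-end towards the tank, tab behind the blades. Press down while dragging away from the low edge.

```bash
python3 -m crank '[[[0,0.003,0.006,0,0],[0,0.006,0.004,0,0],[0,0.006,0.003,0,0]]]'
python3 -m crank '[[[0,0.007,0.003,0,0],[0,0.007,0.003,0,0]]]'
python3 -m crank '[[[0,0.007,0.003,0,0],[0,0.007,0.003,0,0]]]'
```

```text
t: 8.25
tool_pos: [447.7, -444.0, 61.2]
orientation: [-0.431, 0.431, -0.56, 0.561]
ft_force: [0.4, -0.5, -2.0]
gripper_width: 12.9
t: 8.5
tool_pos: [444.5, -457.4, 55.5]
orientation: [-0.431, 0.431, -0.561, 0.561]
ft_force: [2.3, 4.7, 7.8]
gripper_width: 13.3
t: 8.75
tool_pos: [440.7, -470.7, 49.3]
orientation: [0.431, -0.431, 0.561, -0.561]
ft_force: [2.1, 5.8, 8.2]
gripper_width: 13.0
```

```bash
python3 -m crank '[[[0,0.006,0.002,0,0],[0,0.003,0.0015,0,0],[0,0,0,0,0]]]'
python3 -m crank '[[[0,0,0.0015,0,0],[0,0,0,0,0]]]'
```

```text
t: 9.12
tool_pos: [438.2, -479.5, 45.8]
orientation: [0.431, -0.431, 0.561, -0.561]
ft_force: [1.2, 3.4, 7.2]
gripper_width: 13.1
t: 9.38
tool_pos: [438.2, -479.9, 45.3]
orientation: [-0.431, 0.431, -0.56, 0.561]
ft_force: [-5.0, 2.4, 19.8]
gripper_width: 13.1
```

```bash
python3 -m crank '[[[0.03,0,0,0,0],[0.03,0,0,0,0],[0.03,0,0,0,0],[0.0,0,0,0,0],[0,0,0,0,0],[0,0,0,0,0]]]'
python3 -m crank '[[[0,0,0,0,0],[0,0,-0.02,0,0],[0,0,-0.05,0,0],[0,0,-0.05,0,0],[0,0,0,0,0]]]'
python3 - <<'E'
from rig import ctrl
import cv2
for n in("scene",):
    c=ctrl.read_camera(n); cv2.imwrite(f"pics/{n}5.png",c["color"][:,:,::-1])
E
python3 crop.py pics/scene5.png pics/s8.png 130 50 130 120 6
python3 -c "
from geo import *
t=np.array([536.3,-201.1]);
for n,v in (('y',(45.5,-45.5)),('b',(-45.5,45.5)),('w',(-45.5,-45.5)),('seedl',(45.5,45.5))): print(n,t+yaw(-.2599)[:2,:2]@v)"
python3 plan.py
```

```text
t: 10.12
tool_pos: [438.4, -479.2, 44.1]
orientation: [-0.431, 0.431, -0.561, 0.561]
ft_force: [1.0, -1.1, -0.8]
gripper_width: 12.8
t: 10.75
tool_pos: [439.9, -481.0, 169.6]
orientation: [-0.431, 0.431, -0.558, 0.563]
ft_force: [-0.1, 0.1, -1.5]
gripper_width: 13.0
y [ 568.57914552 -256.76468148]
b [ 504.02085448 -145.43531852]
w [ 480.63531852 -233.37914552]
seedl [ 591.96468148 -168.82085448]
t 10.8 p [ 439.1 -480.   167.2] xaxis yaw -104.89 tooly [ 0.003 -0.003 -1.   ] F [ 0.1 -0.1 -2.8] w 13.3 q [-0.88  0.57  1.68  0.    0.9  -0.62]
```

View pics/s8.png

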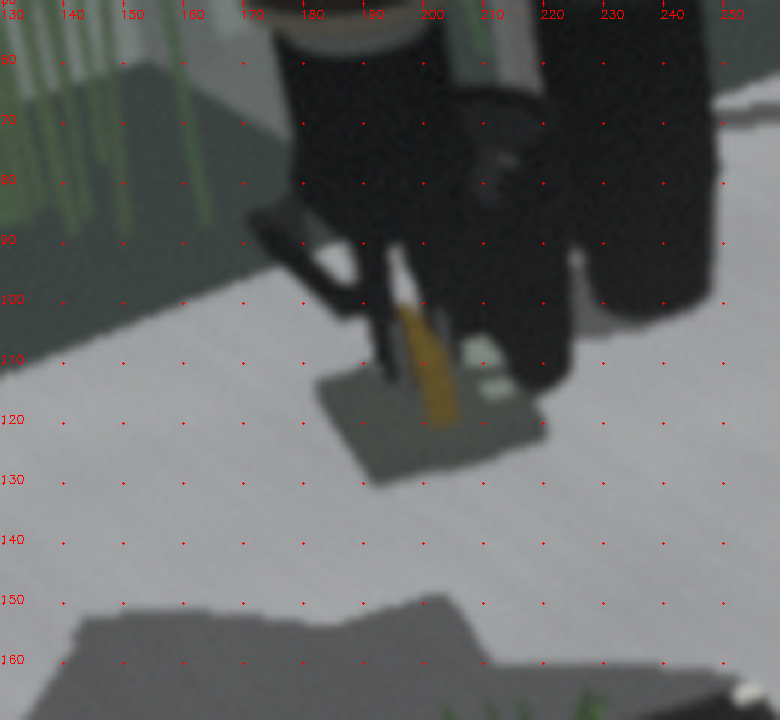

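```bash
cat > ov.py <<'E'
from geo import *
import cv2,sys
def model(kind):
    tabs={'y':['+y'],'b':['+x'],'w':['+x','+y']}[kind]
    L=[]
    sq=[(-44,-44),(44,-44),(44,44),(-44,44)]
    for z in(0,16): L.append(([(a,b,z) for a,b in sq],1))
    for t in tabs:
        q=[(44,-10.5,16),(62,-14.5,16),(62,14.5,16),(44,10.5,16)]
        if t=='+y': q=[(-b,a,z) for a,b,z in q]
        L.append((q,0))
    for z in(40,54):
        q=[(-30,-7,z),(30,-7,z),(30,7,z),(-30,7,z)]
        if kind=='y': q=[(-b,a,c) for a,b,c in q]
        L.append((q,1))
    return L
def draw(src,dst,cam,items,x0,y0,w,h,s):
    t=cv2.imread(src)[y0:y0+h,x0:x0+w]; t=cv2.resize(t,None,fx=s,fy=s,interpolation=cv2.INTER_CUBIC)
    t=cv2.convertScaleAbs(t,alpha=1.5)
    for kind,M,g in items:  # g grip point
        for q,cl in model(kind):
            P=(np.array(q,float)-[0,0,47])@M.T+g
            uv=((proj(cam,P)-[x0,y0]+.5)*s).astype(int)
            cv2.polylines(t,[uv.reshape(-1,1,2)],bool(cl),(0,0,255),1)
    cv2.imwrite(dst,t)
E
python3 -c "
from ov import *
draw('pics/scene5.png','pics/o1.png','scene',[('y',yaw(np.radians(-14.9)),np.array([439.1,-480,167.2]))],130,50,130,120,6)"
```

```text
(no output)
```

View pics/o1.png

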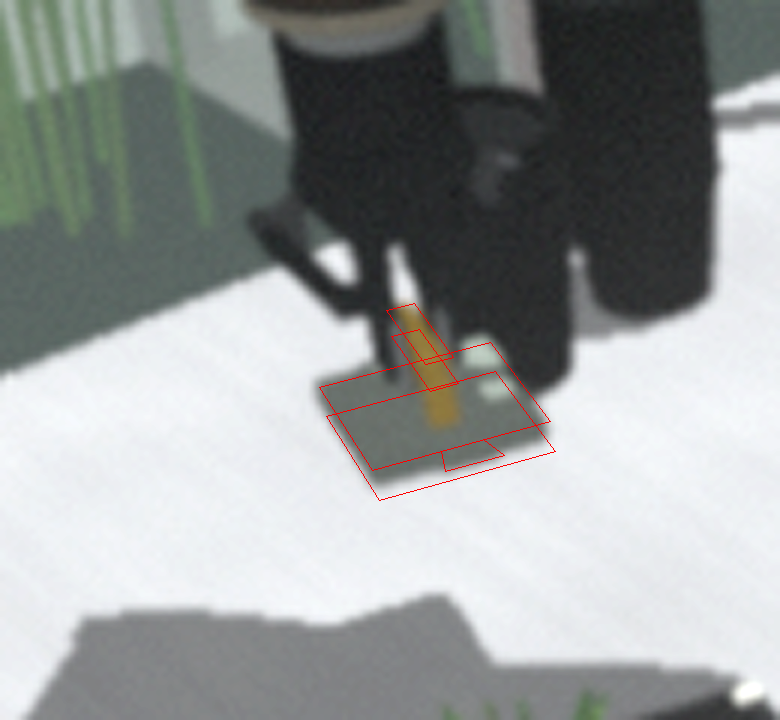

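```bash
python3 plan.py 568.6,-256.8,200,75.1 568.6,-256.8,118,75.1
```

```text
t 10.8 p [ 439.1 -480.   167.2] xaxis yaw -104.89 tooly [ 0.003 -0.003 -1.   ] F [ 0.1 -0.1 -2.8] w 13.3 q [-0.88  0.57  1.68  0.    0.9  -0.62]
to [568.6, -256.8, 200.0, 75.1] yaw change -0.0 n 5
   [-0.0498, -0.0066, 0.0136, 0.0]
   [-0.0498, -0.0066, 0.0136, 0.0]
   [-0.0498, -0.0066, 0.0136, 0.0]
   [-0.0498, -0.0066, 0.0136, 0.0]
   [-0.0498, -0.0066, 0.0136, 0.0]
to [568.6, -256.8, 118.0, 75.1] yaw change 0.0 n 2
  first [-0.0001, 0.041, -0.0001, -0.0] last [-0.0001, 0.041, -0.0001, -0.0]
```

```bash
python3 -m crank '[[[0,-0.0498,-0.0066,0.0136,0],[0,-0.0498,-0.0066,0.0136,0],[0,-0.0498,-0.0066,0.0136,0],[0,-0.0498,-0.0066,0.0136,0],[0,-0.0498,-0.0066,0.0136,0],[0,0,0,0,0],[0,0,0.041,0,0],[0,0,0.039,0,0],[0,0,0,0,0]]]'
python3 plan.py 568.6,-256.8,118,75.1
python3 - <<'E'
from rig import ctrl
import cv2
for n in("scene","top"):
    c=ctrl.read_camera(n); cv2.imwrite(f"pics/{n}6.png",c["color"][:,:,::-1])
E
python3 -c "
from ov import *
draw('pics/scene6.png','pics/o2.png','scene',[('y',yaw(np.radians(-14.9)),np.array([568.6,-256.8,122.0]))],160,110,130,110,6)
draw('pics/top6.png','pics/o3.png','top',[('y',yaw(np.radians(-14.9)),np.array([568.6,-256.8,122.0]))],380,110,150,150,5)"
```

```text
t: 11.92
tool_pos: [565.4, -255.3, 114.1]
orientation: [0.43, -0.432, 0.563, -0.559]
ft_force: [-0.2, -0.4, -1.1]
gripper_width: 12.9
t 11.93 p [ 565.4 -255.3  114.1] xaxis yaw -104.92 tooly [-0.006  0.003 -1.   ] F [-0.2 -0.4 -1.1] w 12.9 q [-0.47  0.6   1.78 -0.    0.77 -0.21]
to [568.6, -256.8, 118.0, 75.1] yaw change 0.0 n 1
   [0.0006, -0.0039, 0.0035, -0.02]
```

View pics/o2.png

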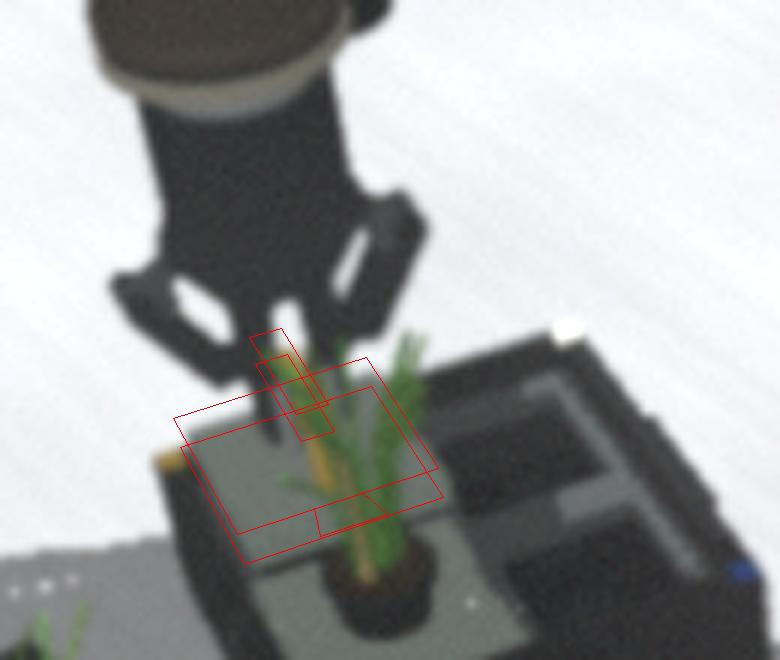

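View pics/o3.png

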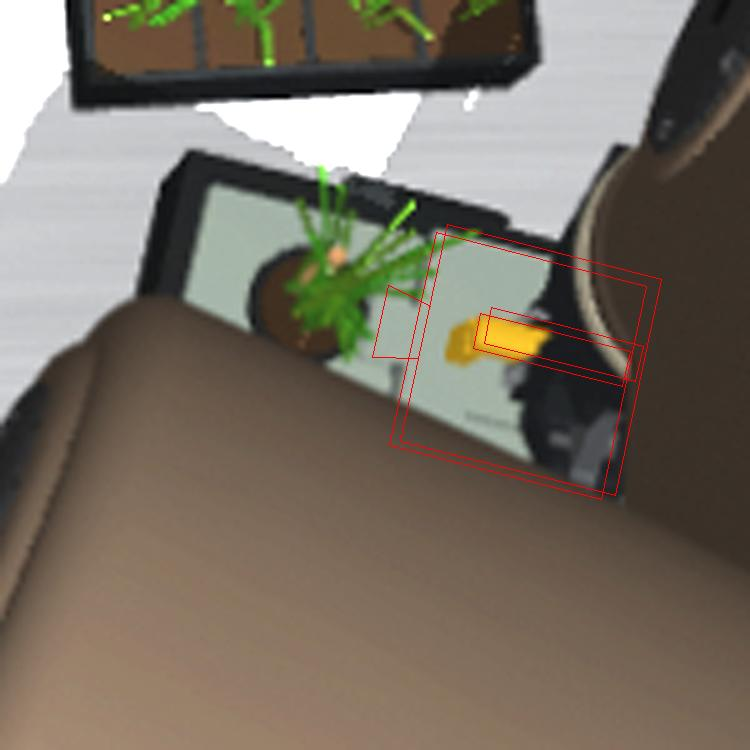

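```bash
python3 plan.py 568.6,-256.8,112,75.1
python3 -c "
from ov import *
M=yaw(np.radians(-14.9));g=np.array([566,-255.3,117.0])
draw('pics/scene6.png','pics/o2.png','scene',[('y',M,g)],160,110,130,110,6)
draw('pics/top6.png','pics/o3.png','top',[('y',M,g)],430,130,100,100,8)"
```

```text
t 12.03 p [ 567.8 -256.4  117.5] xaxis yaw -104.91 tooly [-0.001  0.    -1.   ] F [-0.1  0.3 -0.5] w 12.7 q [-0.47  0.6   1.77 -0.    0.77 -0.21]
to [568.6, -256.8, 112.0, 75.1] yaw change 0.0 n 1
   [0.0002, 0.0055, 0.0009, -0.01]
```

View pics/o3.png

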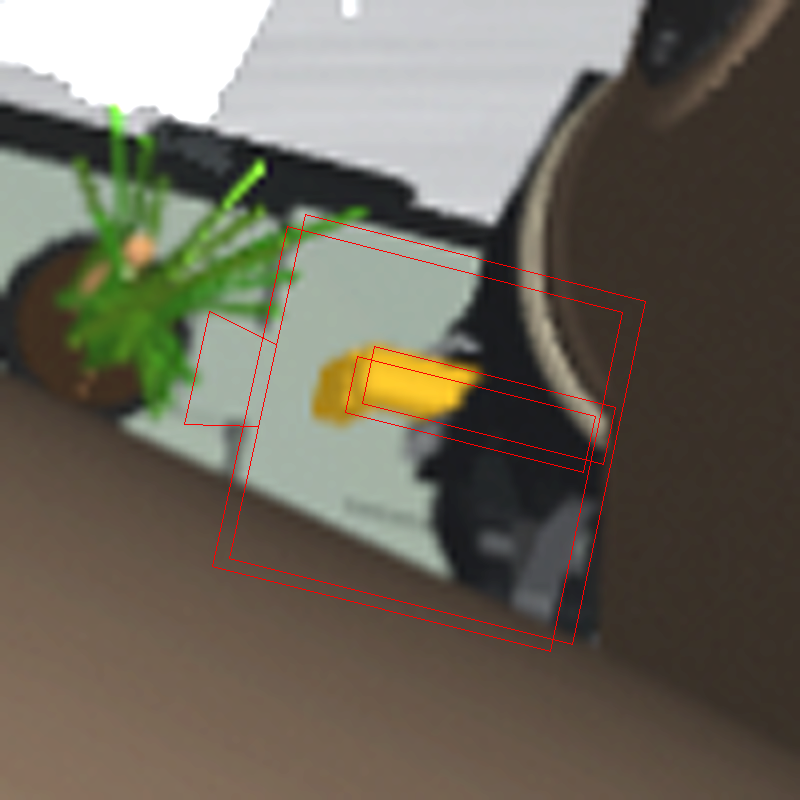

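View pics/o2.png

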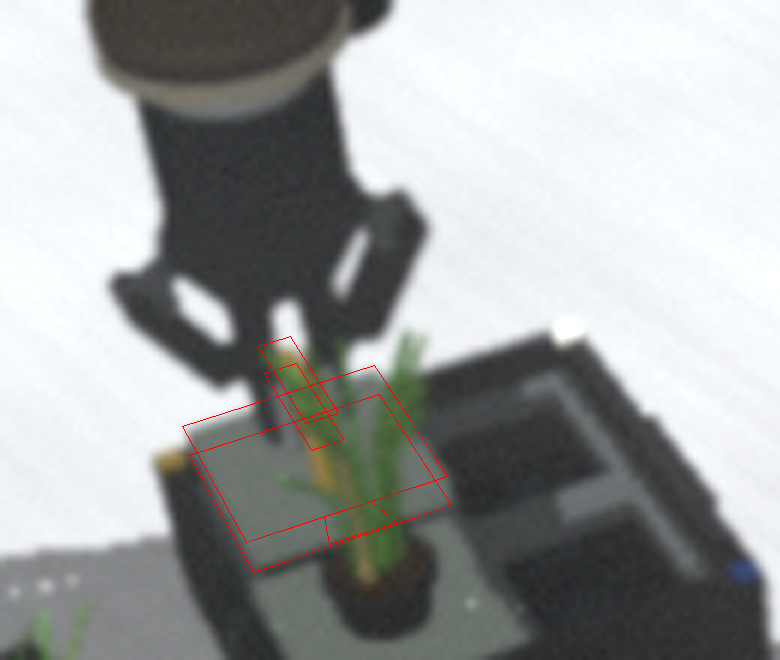

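```bash
python3 -m crank '[[[0,0.0002,0.0055,0.0009,0],[0,0,0,0,0]]]'; python3 -m crank '[[[0,0,0.004,0,0],[0,0,0.002,0,0],[0,0,0,0,0]]]';  python3 -m crank '[[[0,0,0.003,0,0],[0,0,0,0,0]]]'
```

```text
t: 12.28
tool_pos: [569.2, -256.7, 112.4]
orientation: [-0.431, 0.431, -0.56, 0.561]
ft_force: [-0.2, 0.0, -2.2]
gripper_width: 12.9
t: 12.65
tool_pos: [569.2, -257.2, 106.2]
orientation: [-0.431, 0.431, -0.56, 0.561]
ft_force: [-2.1, -5.0, 3.6]
gripper_width: 13.0
t: 12.9
tool_pos: [569.2, -257.3, 103.0]
orientation: [-0.431, 0.431, -0.56, 0.561]
ft_force: [-0.8, -7.9, 1.4]
gripper_width: 13.2
```

```bash
python3 -m crank '[[[0,0.001,0.001,0,0],[0,0,0,0,0]]]'; python3 -m crank '[[[0,0.0005,0.002,0,0],[0,0,0.001,0,0],[0,0,0,0,0]]]'
```

```text
t: 13.15
tool_pos: [568.5, -257.4, 101.5]
orientation: [0.431, -0.431, 0.561, -0.561]
ft_force: [-0.7, -0.9, -0.8]
gripper_width: 13.2
t: 13.52
tool_pos: [568.4, -257.7, 98.4]
orientation: [0.431, -0.431, 0.561, -0.56]
ft_force: [0.6, -0.3, -2.1]
gripper_width: 13.3
```

```bash
python3 -m crank '[[[0,0,0.002,0,0],[0,0,0,0,0]]]'; python3 -m crank '[[[0,0,0.002,0,0],[0,0,0.001,0,0],[0,0,0,0,0]]]'
```

```text
t: 13.78
tool_pos: [568.4, -257.8, 96.5]
orientation: [0.431, -0.431, 0.561, -0.56]
ft_force: [-1.0, -0.2, -2.1]
gripper_width: 13.2
t: 14.15
tool_pos: [568.5, -257.9, 94.1]
orientation: [-0.431, 0.431, -0.561, 0.561]
ft_force: [-2.9, 1.5, 6.6]
gripper_width: 13.0
```

```bash
python3 -m crank '[[[0,0,0.001,0,0],[0.032,0,0,0,0],[0.032,0,0,0,0],[0.032,0,0,0,0],[0.032,0,-0.04,0,0],[0.032,0,-0.06,0,0],[0.032,0,-0.06,0,0],[0.032,0,-0.06,0,0]]]'; python3 plan.py 540,50,300 533.1,262.1,200,65.2
```

```text
t: 15.15
tool_pos: [568.2, -257.8, 314.6]
orientation: [0.431, -0.431, 0.561, -0.561]
ft_force: [1.7, -0.1, -0.0]
gripper_width: 31.8
t 15.15 p [ 568.2 -257.8  314.6] xaxis yaw -104.89 tooly [-0.  0. -1.] F [ 1.7 -0.1 -0. ] w 31.8 q [-0.47  0.39  1.58 -0.    1.17 -0.21]
to [540.0, 50.0, 300.0] yaw change 0.0 n 7
  first [-0.0415, 0.0021, -0.0152, -0.0] last [-0.0415, 0.0021, -0.0152, -0.0]
to [533.1, 262.1, 200.0, 65.2] yaw change -9.9 n 5
   [-0.0406, 0.02, -0.0122, 1.98]
   [-0.0402, 0.02, -0.0136, 1.98]
   [-0.0397, 0.02, -0.015, 1.98]
   [-0.0392, 0.02, -0.0164, 1.98]
   [-0.0386, 0.02, -0.0177, 1.98]
```

```bash
python3 -m crank '[[[0.032,-0.0415,0.0021,-0.0152,0],[0.032,-0.0415,0.0021,-0.0152,0],[0.032,-0.0415,0.0021,-0.0152,0],[0.032,-0.0415,0.0021,-0.0152,0],[0.032,-0.0415,0.0021,-0.0152,0],[0.032,-0.0415,0.0021,-0.0152,0],[0.032,-0.0415,0.0021,-0.0152,0]]]'
python3 -m crank '[[[0.032,-0.0406,0.02,-0.0122,1.98],[0.032,-0.0402,0.02,-0.0136,1.98],[0.032,-0.0397,0.02,-0.015,1.98],[0.032,-0.0392,0.02,-0.0164,1.98],[0.032,-0.0386,0.02,-0.0177,1.98],[0.032,0,0,0,0]]]'
python3 plan.py 533.1,262.1,120,65.2 533.1,262.1,88,65.2
python3 - <<'E'
from rig import ctrl
import cv2
for n in("scene","top"):
    c=ctrl.read_camera(n); cv2.imwrite(f"pics/{n}7.png",c["color"][:,:,::-1])
E
python3 crop.py pics/scene7.png pics/s9.png 180 150 120 110 6
python3 crop.py pics/top7.png pics/t9.png 385 135 135 130 6
```

```text
t: 16.02
tool_pos: [539.9, 51.6, 297.8]
orientation: [0.431, -0.431, 0.561, -0.561]
ft_force: [1.1, 0.2, -0.4]
gripper_width: 31.8
t: 16.77
tool_pos: [532.4, 264.6, 196.2]
orientation: [0.381, -0.382, 0.595, -0.595]
ft_force: [0.2, 0.2, -0.4]
gripper_width: 31.9
t 16.77 p [532.4 264.6 196.2] xaxis yaw -114.66 tooly [-0.002 -0.001 -1.   ] F [ 0.2  0.2 -0.4] w 31.9 q [0.41 0.46 1.78 0.   0.9  0.84]
to [533.1, 262.1, 120.0, 65.2] yaw change -0.1 n 2
   [0.0009, 0.0381, 0.0009, 0.07]
   [0.0009, 0.0381, 0.0009, 0.07]
to [533.1, 262.1, 88.0, 65.2] yaw change 0.0 n 1
  first [-0.0, 0.032, 0.0001, -0.0] last [-0.0, 0.032, 0.0001, -0.0]
```

View pics/s9.png

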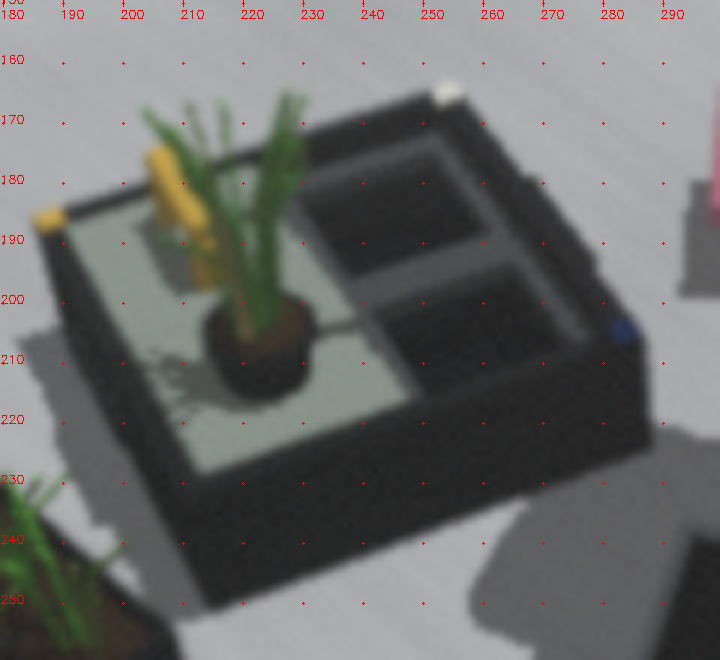

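View pics/t9.png

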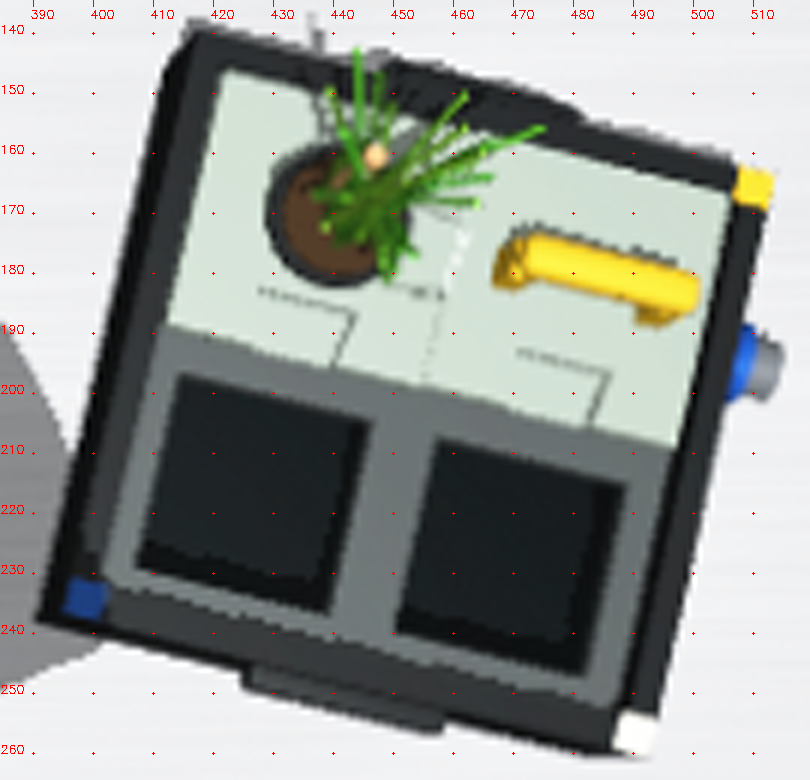

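View pics/scene7.png

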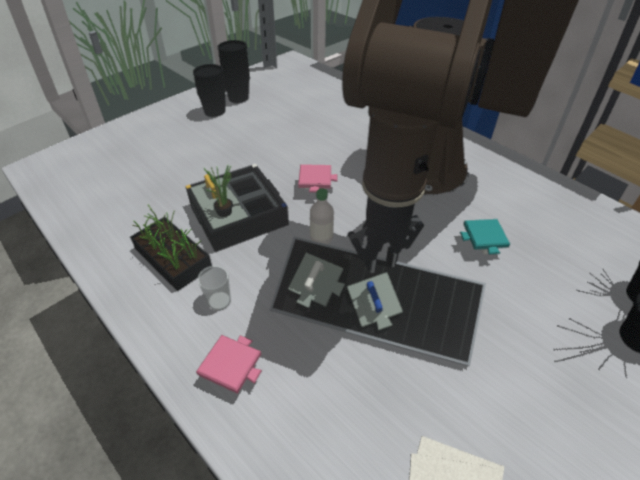

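```bash
python3 -c "
from geo import *
from scipy.optimize import fsolve
for uv in [(212,113),(238,101),(200,113),(250,98)]:
    s=fsolve(lambda a: proj('scene',[[a[0],a[1],0]])[0]-uv,[300,-500]); print(uv,s.round(0))"
python3 crop.py pics/scene7.png pics/s10.png 170 30 120 110 6
```

```text
(212, 113) [ 285. -695.]
(238, 101) [ 167. -701.]
(200, 113) [ 315. -726.]
(250, 98) [ 121. -688.]
```

View pics/s10.png

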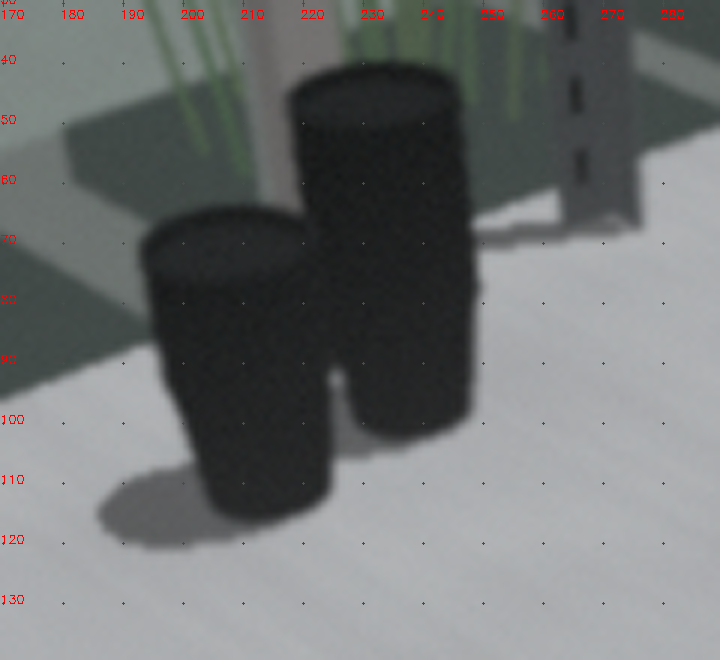

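```bash
python3 -m crank '[[[0.034,0.0009,0.0381,0.0009,0],[0.034,0.0009,0.036,0.0009,0],[0.034,0,0,0,0]]]'; python3 plan.py 533.1,262.1,89.5,65.2
python3 - <<'E'
from rig import ctrl
import cv2
c=ctrl.read_camera("scene"); cv2.imwrite(f"pics/scene8.png",c["color"][:,:,::-1])
E
python3 crop.py pics/scene8.png pics/s11.png 330 220 100 100 6
```

```text
t: 17.25
tool_pos: [533.3, 258.3, 122.5]
orientation: [0.379, -0.382, 0.596, -0.596]
ft_force: [-1.4, -0.3, 0.7]
gripper_width: 33.8
t 17.25 p [533.3 258.3 122.5] xaxis yaw -114.85 tooly [-0.003 -0.002 -1.   ] F [-1.4 -0.3  0.7] w 33.8 q [ 0.4   0.56  1.84 -0.    0.75  0.83]
to [533.1, 262.1, 89.5, 65.2] yaw change 0.1 n 1
   [-0.0035, 0.033, -0.0017, -0.05]
```

View pics/s11.png

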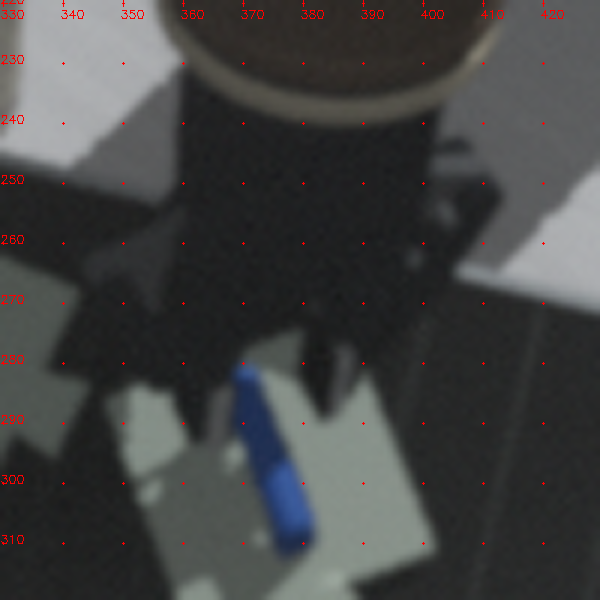

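```bash
python3 -m crank '[[[0.034,0,0,0,0]]]'; python3 plan.py 533.1,262.1,90,65.2
```

```text
t: 17.42
tool_pos: [535.4, 259.9, 125.6]
orientation: [-0.382, 0.38, -0.596, 0.596]
ft_force: [1.2, 0.2, 0.2]
gripper_width: 33.7
t 17.43 p [535.4 259.9 125.6] xaxis yaw -114.82 tooly [ 0.002  0.001 -1.   ] F [1.2 0.2 0.2] w 33.7 q [ 0.4   0.55  1.84 -0.    0.75  0.83]
to [533.1, 262.1, 90.0, 65.2] yaw change 0.0 n 1
   [-0.001, 0.0356, -0.0031, -0.02]
```

```bash
python3 -m crank '[[[0.034,-0.002,0.012,-0.0023,0],[0.034,0,0.012,0,0],[0.034,0,0.01,0,0],[0.034,0,0,0,0],[0.034,0,0,0,0]]]'
python3 -m crank '[[[0,0,0,0,0],[0,0,0,0,0],[0,0,0,0,0],[0,0,0,0,0]]]'
python3 -m crank '[[[0,0,0,0,0],[0,0,-0.02,0,0],[0,0,-0.05,0,0],[0,0,-0.05,0,0],[0,0,-0.05,0,0],[0,0,-0.02,0,0],[0,0,0,0,0]]]'
python3 plan.py 540,50,300
python3 - <<'E'
from rig import ctrl
import cv2
for n in("scene","top"):
    c=ctrl.read_camera(n); cv2.imwrite(f"pics/{n}9.png",c["color"][:,:,::-1])
E
python3 crop.py pics/scene9.png pics/s12.png 320 160 130 120 6
```

```text
t: 18.05
tool_pos: [533.1, 262.8, 89.8]
orientation: [0.381, -0.381, 0.596, -0.596]
ft_force: [0.3, 1.0, 0.6]
gripper_width: 34.0
t: 18.55
tool_pos: [533.4, 262.9, 90.4]
orientation: [0.381, -0.381, 0.596, -0.596]
ft_force: [0.1, 0.3, 5.6]
gripper_width: 14.3
t: 19.42
tool_pos: [533.8, 263.0, 281.6]
orientation: [-0.382, 0.38, -0.595, 0.596]
ft_force: [-0.5, -0.8, -0.8]
gripper_width: 14.0
t 19.43 p [533.8 263.  281.6] xaxis yaw -114.79 tooly [ 0.003  0.001 -1.   ] F [-0.5 -0.8 -0.8] w 14.0 q [ 0.41  0.37  1.69 -0.    1.07  0.84]
to [540.0, 50.0, 300.0] yaw change 0.0 n 5
  first [0.0381, -0.0037, 0.019, -0.0] last [0.0381, -0.0037, 0.019, -0.0]
```

View pics/s12.png

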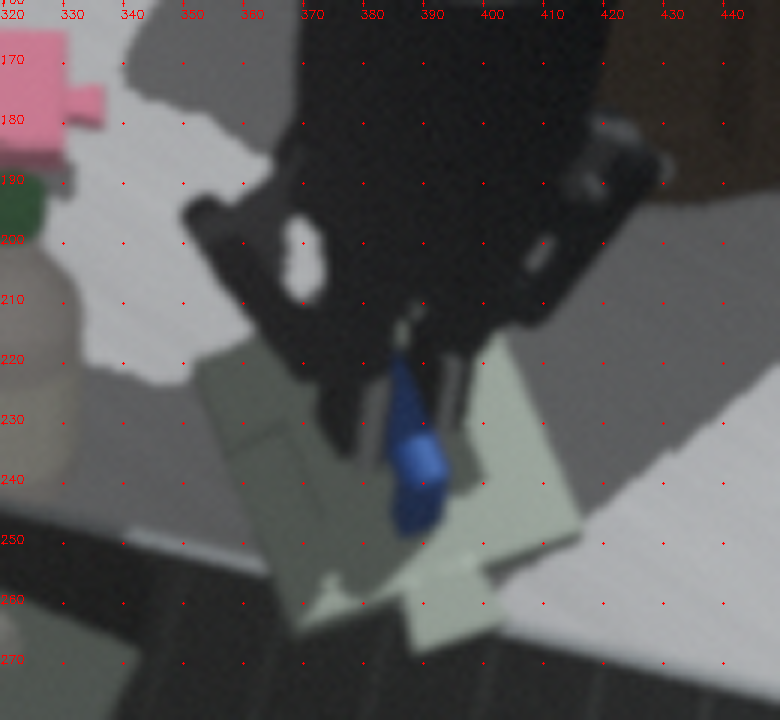

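```bash
python3 -m crank '[[[0,0.0381,-0.0037,0.019,0],[0,0.0381,-0.0037,0.019,0],[0,0.0381,-0.0037,0.019,0],[0,0.0381,-0.0037,0.019,0],[0,0.0381,-0.0037,0.019,0]]]'; python3 plan.py 520,-300,300,-14.9 490,-440,120,-14.9
```

```text
t: 20.15
tool_pos: [538.7, 48.6, 296.8]
orientation: [0.38, -0.382, 0.596, -0.595]
ft_force: [1.0, 0.7, -1.6]
gripper_width: 14.0
t 20.15 p [538.7  48.6 296.8] xaxis yaw -114.78 tooly [-0.002 -0.    -1.   ] F [ 1.   0.7 -1.6] w 14.0 q [ 0.03  0.28  1.79 -0.    1.07  0.47]
to [520.0, -300.0, 300.0, -14.9] yaw change -80.1 n 8
   [0.0405, -0.0004, 0.0161, 10.01]
   [0.0371, -0.0004, 0.0229, 10.01]
   [0.0326, -0.0004, 0.0291, 10.01]
   [0.027, -0.0004, 0.0343, 10.01]
   [0.0206, -0.0005, 0.0384, 10.01]
   [0.0136, -0.0005, 0.0414, 10.01]
   [0.0062, -0.0005, 0.0432, 10.01]
   [-0.0014, -0.0005, 0.0436, 10.01]
to [490.0, -440.0, 120.0, -14.9] yaw change -0.0 n 4
  first [-0.0018, 0.0449, 0.0359, 0.0] last [-0.0018, 0.0449, 0.0359, 0.0]
```

```bash
python3 -m crank '[[[0,0.0405,-0.0004,0.0161,10.01],[0,0.0371,-0.0004,0.0229,10.01],[0,0.0326,-0.0004,0.0291,10.01],[0,0.027,-0.0004,0.0343,10.01],[0,0.0206,-0.0005,0.0384,10.01],[0,0.0136,-0.0005,0.0414,10.01],[0,0.0062,-0.0005,0.0432,10.01],[0,-0.0014,-0.0005,0.0436,10.01]]]'
python3 plan.py
python3 -m crank '[[[0,-0.0018,0.0449,0.0359,0],[0,-0.0018,0.0449,0.0359,0],[0,-0.0018,0.0449,0.0359,0],[0,-0.0018,0.0449,0.0359,0],[0,0,0.03,0,0],[0,0,0.015,0,0],[0,0,0,0,0],[0,0,0,0,0]]]'
python3 plan.py
python3 - <<'E'
from rig import ctrl
import cv2
for n in("scene","top"):
    c=ctrl.read_camera(n); cv2.imwrite(f"pics/{n}10.png",c["color"][:,:,::-1])
E
python3 crop.py pics/scene10.png pics/s13.png 150 50 130 120 6
```

```text
t: 21.15
tool_pos: [520.1, -299.6, 300.1]
orientation: [-0.094, 0.093, 0.701, -0.7]
ft_force: [0.2, 0.3, -0.3]
gripper_width: 13.7
t 21.15 p [ 520.1 -299.6  300.1] xaxis yaw 164.8 tooly [-0.002  0.001 -1.   ] F [ 0.2  0.3 -0.3] w 13.7 q [-0.57  0.37  1.65  0.    1.12  1.26]
t: 22.15
tool_pos: [491.7, -439.2, 78.4]
orientation: [0.091, -0.092, -0.701, 0.701]
ft_force: [-0.4, 0.0, -1.4]
gripper_width: 13.9
t 22.15 p [ 491.7 -439.2   78.4] xaxis yaw 165.17 tooly [ 0.001 -0.001 -1.   ] F [-0.4  0.  -1.4] w 13.9 q [-0.78  0.69  1.7   0.    0.75  1.05]
```

View pics/s13.png

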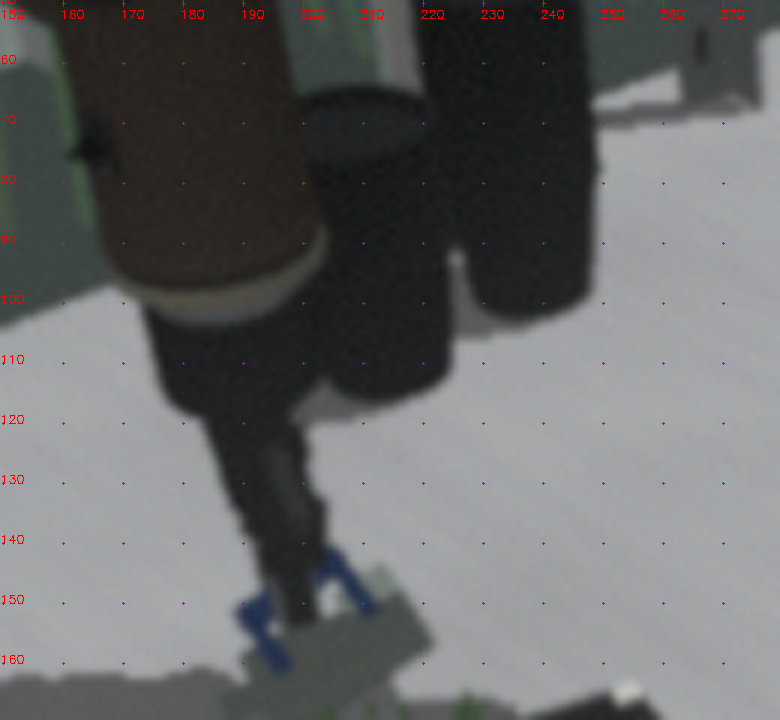

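```bash
python3 -m crank '[[[0,0,0.012,0,0],[0,0.003,0.006,0,0],[0,0.006,0.003,0,0],[0,0.006,0.003,0,0]]]'
python3 -m crank '[[[0,0.007,0.003,0,0],[0,0.007,0.003,0,0]]]'
python3 -m crank '[[[0,0.006,0.002,0,0],[0,0.005,0.002,0,0]]]'
```

```text
t: 22.75
tool_pos: [477.5, -435.7, 53.9]
orientation: [0.091, -0.092, -0.701, 0.702]
ft_force: [5.4, 1.1, 8.6]
gripper_width: 13.4
t: 23.0
tool_pos: [464.1, -432.7, 47.9]
orientation: [0.09, -0.093, -0.7, 0.702]
ft_force: [4.5, -1.2, 8.5]
gripper_width: 13.2
t: 23.25
tool_pos: [458.0, -432.7, 47.0]
orientation: [0.088, -0.096, -0.698, 0.704]
ft_force: [31.4, 5.3, 50.3]
gripper_width: 12.8
```

```bash
python3 -m crank '[[[0.03,0,-0.002,0,0],[0.03,0,0,0,0],[0.03,0,0,0,0],[0.03,0,0,0,0]]]'
python3 plan.py
python3 - <<'E'
from rig import ctrl
import cv2
for n in("scene","top"):
    c=ctrl.read_camera(n); cv2.imwrite(f"pics/{n}11.png",c["color"][:,:,::-1])
E
python3 -c "
from ov import *
M=yaw(np.radians(-14.9));g=np.array([457,-431,47.0])
draw('pics/scene11.png','pics/o4.png','scene',[('b',M,g)],160,80,100,90,7)
draw('pics/top11.png','pics/o5.png','top',[('b',M,g)],520,170,120,100,6)"
```

```text
t: 23.75
tool_pos: [452.0, -428.7, 44.9]
orientation: [-0.092, 0.091, 0.701, -0.701]
ft_force: [-0.8, 0.1, -0.1]
gripper_width: 30.3
t 23.75 p [ 452.  -428.7   44.9] xaxis yaw 165.13 tooly [-0.001  0.001 -1.   ] F [-0.8  0.1 -0.1] w 30.3 q [-0.81  0.7   1.81 -0.    0.64  1.02]
```

View pics/o4.png

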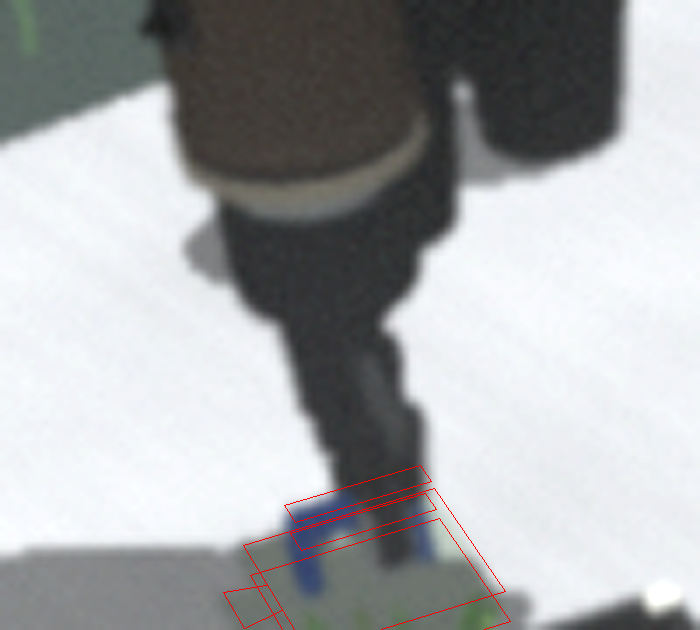

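View pics/o5.png

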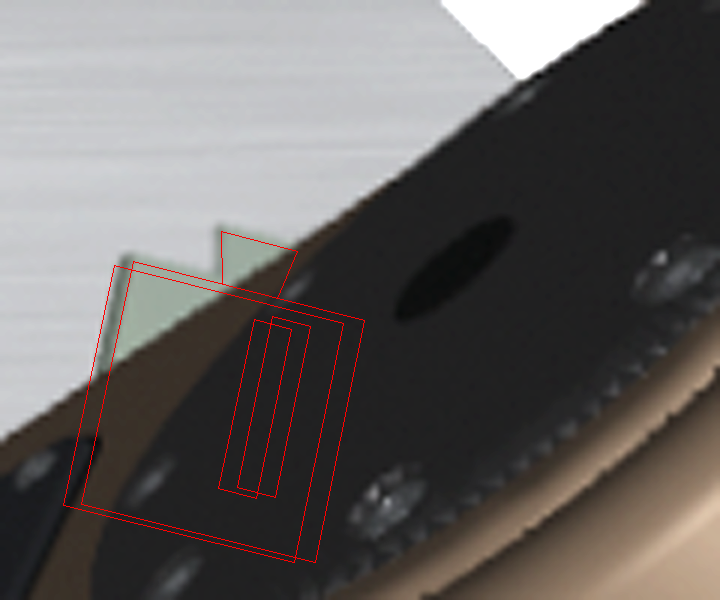

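```bash
python3 -m crank '[[[0.03,-0.007,-0.001,0,0],[0.03,0,0,0,0],[0,0,0,0,0],[0,0,0,0,0],[0,0,0,0,0],[0,0,0,0,0]]]'
python3 -m crank '[[[0,0,-0.03,0,0],[0,0,-0.05,0,0],[0,0,-0.05,0,0],[0,0,0,0,0],[0,0,0,0,0]]]'
python3 plan.py 504,-145.4,190,-14.9 504,-145.4,120,-14.9
```

```text
t: 24.6
tool_pos: [459.2, -430.7, 46.4]
orientation: [0.091, -0.092, -0.701, 0.701]
ft_force: [1.9, 0.1, 4.8]
gripper_width: 12.8
t: 25.22
tool_pos: [458.7, -430.4, 175.8]
orientation: [-0.092, 0.091, 0.701, -0.701]
ft_force: [0.5, 0.5, -2.9]
gripper_width: 13.1
t 25.23 p [ 458.7 -430.4  175.8] xaxis yaw 165.12 tooly [-0.001  0.    -1.   ] F [ 0.5  0.5 -2.9] w 13.1 q [-0.8   0.53  1.72 -0.    0.89  1.03]
to [504.0, -145.4, 190.0, -14.9] yaw change -0.0 n 6
   [0.0049, -0.0023, -0.0478, 0.0]
   [0.0049, -0.0023, -0.0478, 0.0]
   [0.0049, -0.0023, -0.0478, 0.0]
   [0.0049, -0.0023, -0.0478, 0.0]
   [0.0049, -0.0023, -0.0478, 0.0]
   [0.0049, -0.0023, -0.0478, 0.0]
to [504.0, -145.4, 120.0, -14.9] yaw change -0.0 n 2
  first [-0.0, 0.035, 0.0, 0.0] last [-0.0, 0.035, 0.0, 0.0]
```

```bash
python3 -m crank '[[[0,0.0049,-0.0123,-0.0478,0],[0,0.0049,-0.0123,-0.0478,0],[0,0.0049,-0.0123,-0.0478,0],[0,0.0049,-0.0123,-0.0478,0],[0,0.0049,-0.0123,-0.0478,0],[0,0.0049,-0.0125,-0.0478,0],[0,0,0.045,0,0],[0,0,0.045,0,0],[0,0,0.04,0,0],[0,0,0,0,0]]]'
python3 -m crank '[[[0,0,0,0,0],[0,0,0,0,0]]]'
python3 plan.py 504,-145.4,115,-14.9
python3 - <<'E'
from rig import ctrl
import cv2
for n in("scene","top"):
    c=ctrl.read_camera(n); cv2.imwrite(f"pics/{n}12.png",c["color"][:,:,::-1])
E
python3 -c "
from ov import *
from rig import ctrl
p=ctrl.sense()['tool_pos']; print(p)
M=yaw(np.radians(-14.9));g=p+[0,0,.6]
draw('pics/scene12.png','pics/o6.png','scene',[('b',M,g)],190,130,120,100,6)
draw('pics/top12.png','pics/o7.png','top',[('b',M,g)],380,130,130,130,6)"
```

```text
t: 26.48
tool_pos: [501.5, -145.0, 117.0]
orientation: [-0.094, 0.089, 0.702, -0.701]
ft_force: [0.0, 0.0, -1.1]
gripper_width: 13.0
t: 26.72
tool_pos: [505.1, -146.3, 121.7]
orientation: [0.091, -0.092, -0.701, 0.701]
ft_force: [-0.3, -0.4, -1.1]
gripper_width: 13.0
t 26.73 p [ 505.1 -146.3  121.7] xaxis yaw 165.13 tooly [ 0.002 -0.001 -1.   ] F [-0.3 -0.4 -1.1] w 13.0 q [-0.34  0.48  2.    0.    0.66  1.49]
to [504.0, -145.4, 115.0, -14.9] yaw change -0.0 n 1
   [0.0013, 0.0067, -0.0006, 0.03]
[ 504.96608908 -146.22152344  121.57485169]
```

View pics/o6.png

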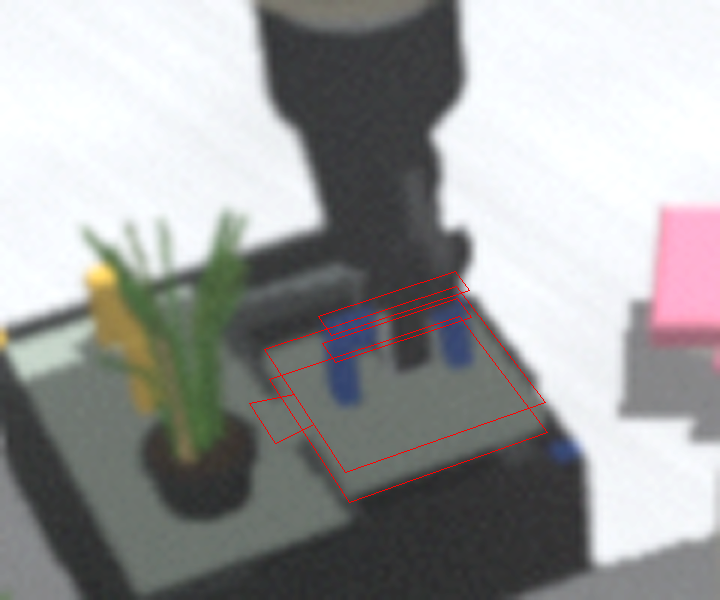

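View pics/o7.png

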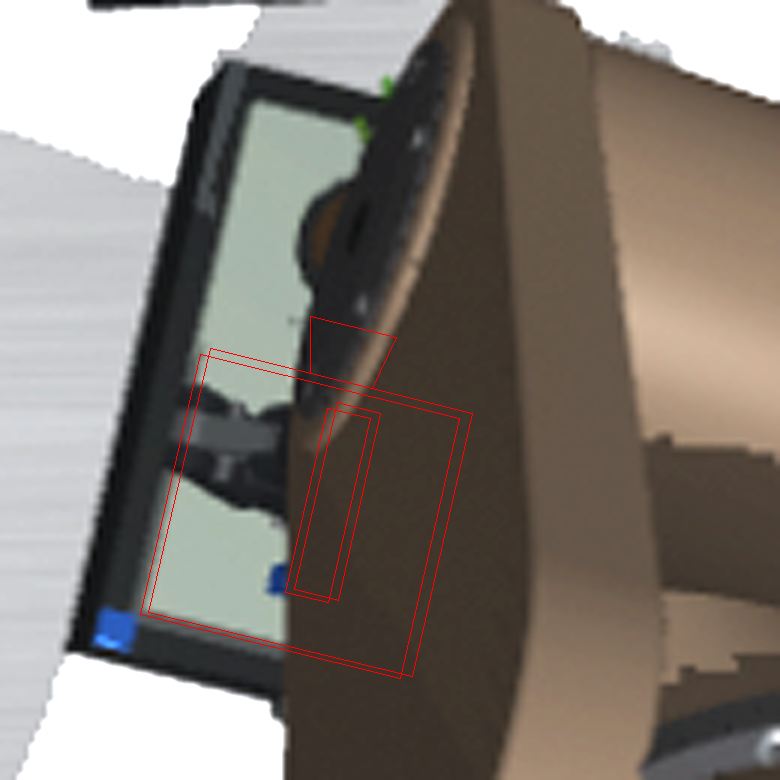

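```bash
python3 -m crank '[[[0,0.0003,0.005,0,0],[0,0,0.002,0,0],[0,0,0,0,0],[0,0,0,0,0]]]';python3 -m crank '[[[0,0,0.003,0,0],[0,0,0.002,0,0],[0,0,0,0,0]]]'; python3 -m crank '[[[0,0,0.002,0,0],[0,0,0,0,0]]]'
```

```text
t: 27.32
tool_pos: [504.0, -145.9, 113.3]
orientation: [-0.092, 0.091, 0.701, -0.701]
ft_force: [0.7, -0.3, -1.0]
gripper_width: 13.0
t: 27.7
tool_pos: [503.9, -145.8, 108.1]
orientation: [-0.092, 0.091, 0.701, -0.701]
ft_force: [-0.1, 0.4, -1.8]
gripper_width: 12.7
t: 27.95
tool_pos: [503.9, -145.8, 106.2]
orientation: [-0.092, 0.091, 0.701, -0.701]
ft_force: [-0.8, -0.3, -1.6]
gripper_width: 12.9
```

```bash
python3 -m crank '[[[0,0,0.003,0,0],[0,0,0,0,0]]]'; python3 -m crank '[[[0,0,0.003,0,0],[0,0,0,0,0]]]'; python3 -m crank '[[[0,0,0.002,0,0],[0,0,0,0,0]]]'
```

```text
t: 28.2
tool_pos: [503.8, -145.8, 103.1]
orientation: [-0.092, 0.091, 0.701, -0.701]
ft_force: [-0.3, 0.1, -1.3]
gripper_width: 12.9
t: 28.45
tool_pos: [503.9, -145.8, 100.1]
orientation: [-0.092, 0.091, 0.701, -0.701]
ft_force: [-0.2, -0.9, -1.0]
gripper_width: 13.2
t: 28.7
tool_pos: [503.9, -145.9, 98.2]
orientation: [-0.092, 0.091, 0.701, -0.701]
ft_force: [0.2, -0.1, -1.0]
gripper_width: 13.0
```

```bash
python3 -m crank '[[[0,0,0.002,0,0],[0,0,0.001,0,0],[0,0,0,0,0]]]'; python3 -m crank '[[[0.032,0,0,0,0],[0.032,0,0,0,0],[0.032,0,0,0,0],[0.032,0,-0.04,0,0],[0.032,0,-0.06,0,0],[0.032,0,-0.06,0,0],[0.032,0,-0.04,0,0],[0.032,0,0,0,0],[0.032,0,0,0,0]]]'; python3 plan.py 540,-10,290,17.5 585.3,141,200,17.5
```

```text
t: 29.08
tool_pos: [504.1, -145.9, 96.4]
orientation: [0.091, -0.092, -0.701, 0.701]
ft_force: [-6.4, 2.2, 25.7]
gripper_width: 12.8
t: 30.2
tool_pos: [503.6, -145.7, 294.6]
orientation: [-0.092, 0.091, 0.701, -0.701]
ft_force: [0.1, 0.8, -0.5]
gripper_width: 32.4
t 30.2 p [ 503.6 -145.7  294.6] xaxis yaw 165.13 tooly [-0.001  0.    -1.   ] F [ 0.1  0.8 -0.5] w 32.4 q [-0.34  0.26  1.83 -0.    1.06  1.49]
to [540.0, -10.0, 290.0, 17.5] yaw change 32.4 n 4
   [-0.0001, 0.0012, -0.0351, -8.09]
   [-0.005, 0.0012, -0.0348, -8.09]
   [-0.0099, 0.0012, -0.0337, -8.09]
   [-0.0145, 0.0012, -0.032, -8.09]
to [585.3, 141.0, 200.0, 17.5] yaw change 0.0 n 4
  first [-0.0222, 0.0225, -0.0326, -0.0] last [-0.0222, 0.0225, -0.0326, -0.0]
```

```bash
python3 -m crank '[[[0.04,-0.0001,0.0012,-0.0351,-8.09],[0.04,-0.005,0.0012,-0.0348,-8.09],[0.04,-0.0099,0.0012,-0.0337,-8.09],[0.04,-0.0145,0.0012,-0.032,-8.09],[0.04,-0.0222,0.0225,-0.0326,0],[0.04,-0.0222,0.0225,-0.0326,0],[0.04,-0.0222,0.0225,-0.0326,0],[0.04,-0.0222,0.0225,-0.0326,0],[0.04,0,0,0,0],[0.04,0,0,0,0]]]'
python3 plan.py 585.3,141,125,17.5
python3 - <<'E'
from rig import ctrl
import cv2
for n in("scene","top"):
    c=ctrl.read_camera(n); cv2.imwrite(f"pics/{n}13.png",c["color"][:,:,::-1])
E
python3 crop.py pics/scene13.png pics/s14.png 180 150 120 110 6
python3 crop.py pics/top13.png pics/t14.png 385 135 135 130 6
python3 crop.py pics/scene13.png pics/s15.png 270 200 110 110 6
```

```text
t: 31.45
tool_pos: [585.1, 140.6, 199.3]
orientation: [-0.107, 0.109, -0.699, 0.699]
ft_force: [0.9, -0.4, -0.7]
gripper_width: 40.0
t 31.45 p [585.1 140.6 199.3] xaxis yaw -162.48 tooly [-0.002 -0.001 -1.   ] F [ 0.9 -0.4 -0.7] w 40.0 q [ 0.19  0.47  1.76 -0.    0.91  1.45]
to [585.3, 141.0, 125.0, 17.5] yaw change -0.0 n 2
   [-0.0003, 0.0372, -0.0002, 0.01]
   [-0.0003, 0.0372, -0.0002, 0.01]
```

View pics/s14.png

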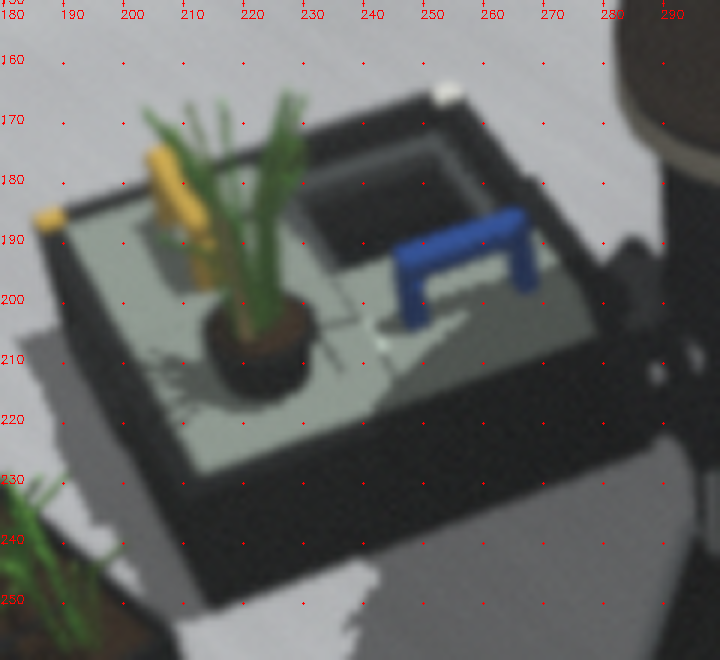

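View pics/t14.png

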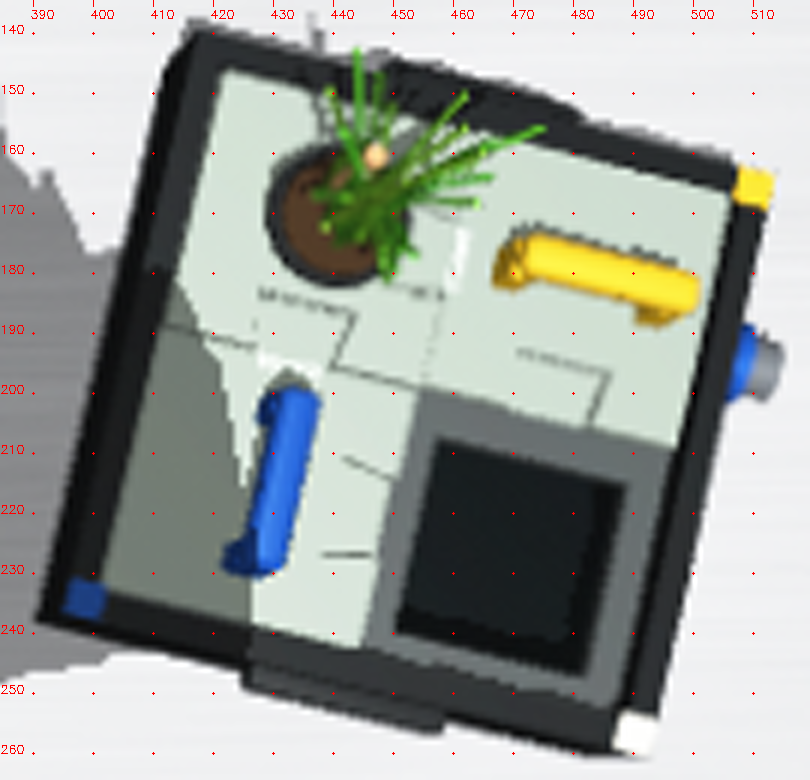

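View pics/s15.png

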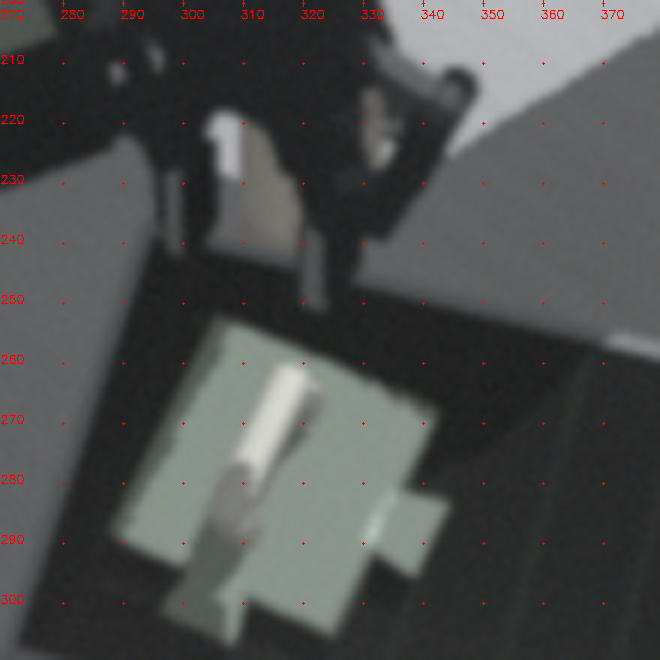

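```bash
python3 -m crank '[[[0.04,-0.0003,0.0372,-0.0002,0],[0.04,-0.0003,0.0372,-0.0002,0],[0.04,0,0.02,0,0],[0.04,0,0.012,0,0],[0.04,0,0,0,0],[0.04,0,0,0,0]]]'
python3 plan.py 585.3,141,93,17.5
python3 -m crank '[[[0,0,0,0,0],[0,0,0,0,0],[0,0,0,0,0],[0,0,0,0,0]]]'
python3 -m crank '[[[0,0,0,0,0],[0,0,-0.02,0,0],[0,0,-0.05,0,0],[0,0,-0.05,0,0],[0,0,-0.05,0,0],[0,0,-0.02,0,0],[0,0,0,0,0]]]'
python3 plan.py 540,-10,300,17.5
```

```text
t: 32.3
tool_pos: [586.9, 141.4, 95.1]
orientation: [0.108, -0.107, 0.699, -0.699]
ft_force: [-0.0, -0.8, 0.9]
gripper_width: 40.1
t 32.3 p [586.9 141.4  95.1] xaxis yaw -162.52 tooly [ 0.001  0.    -1.   ] F [-0.  -0.8  0.9] w 40.1 q [ 0.19  0.61  1.83 -0.    0.7   1.45]
to [585.3, 141.0, 93.0, 17.5] yaw change 0.0 n 1
   [0.0017, 0.0021, -0.0001, -0.02]
t: 32.8
tool_pos: [587.0, 141.6, 95.1]
orientation: [-0.108, 0.107, -0.699, 0.699]
ft_force: [0.7, 0.2, 7.6]
gripper_width: 13.1
t: 33.67
tool_pos: [587.0, 141.7, 285.9]
orientation: [0.109, -0.106, 0.699, -0.699]
ft_force: [1.5, 0.0, -2.5]
gripper_width: 12.7
t 33.67 p [587.  141.7 285.9] xaxis yaw -162.51 tooly [ 0.003  0.001 -1.   ] F [ 1.5  0.  -2.5] w 12.7 q [0.19 0.38 1.67 0.   1.09 1.45]
to [540.0, -10.0, 300.0, 17.5] yaw change 0.0 n 4
   [0.0226, -0.0036, 0.0326, -0.0]
   [0.0226, -0.0036, 0.0326, -0.0]
   [0.0226, -0.0036, 0.0326, -0.0]
   [0.0226, -0.0036, 0.0326, -0.0]
```

```bash
python3 -m crank '[[[0,0.0226,-0.0036,0.0326,0],[0,0.0226,-0.0036,0.0326,0],[0,0.0226,-0.0036,0.0326,0],[0,0.0226,-0.0036,0.0326,0]]]'
python3 plan.py 520,-300,300,-14.9 495,-440,120,-14.9
```

```text
t: 34.17
tool_pos: [538.1, -11.1, 297.1]
orientation: [0.107, -0.108, 0.699, -0.699]
ft_force: [-0.7, 0.3, -1.3]
gripper_width: 12.7
t 34.17 p [538.1 -11.1 297.1] xaxis yaw -162.5 tooly [-0.002  0.    -1.   ] F [-0.7  0.3 -1.3] w 12.7 q [-0.08  0.28  1.79 -0.    1.07  1.19]
to [520.0, -300.0, 300.0, -14.9] yaw change -32.4 n 6
   [0.0174, -0.0005, 0.045, 5.4]
   [0.013, -0.0005, 0.0464, 5.4]
   [0.0086, -0.0005, 0.0475, 5.4]
   [0.0041, -0.0005, 0.0481, 5.4]
   [-0.0004, -0.0005, 0.0482, 5.4]
   [-0.005, -0.0005, 0.048, 5.4]
to [495.0, -440.0, 120.0, -14.9] yaw change 0.0 n 4
  first [-0.0031, 0.045, 0.0355, -0.0] last [-0.0031, 0.045, 0.0355, -0.0]
```

```bash
python3 -m crank '[[[0,0.0174,-0.0005,0.045,5.4],[0,0.013,-0.0005,0.0464,5.4],[0,0.0086,-0.0005,0.0475,5.4],[0,0.0041,-0.0005,0.0481,5.4],[0,-0.0004,-0.0005,0.0482,5.4],[0,-0.005,-0.0005,0.048,5.4],[0,0,0,0,0]]]'
python3 plan.py 495,-440,120,-14.9
python3 -m crank '[[[0,-0.0031,0.045,0.0355,0],[0,-0.0031,0.045,0.0355,0],[0,-0.0031,0.045,0.0355,0],[0,-0.0031,0.045,0.0355,0],[0,0,0.03,0,0],[0,0,0.015,0,0],[0,0,0,0,0],[0,0,0,0,0]]]'
python3 plan.py
python3 - <<'E'
from rig import ctrl
import cv2
for n in("scene",):
    c=ctrl.read_camera(n); cv2.imwrite(f"pics/{n}14.png",c["color"][:,:,::-1])
E
python3 crop.py pics/scene14.png pics/s16.png 150 50 130 120 6
```

```text
t: 35.05
tool_pos: [520.2, -301.7, 299.6]
orientation: [-0.094, 0.093, 0.701, -0.701]
ft_force: [-0.1, -0.6, -1.4]
gripper_width: 12.3
t 35.05 p [ 520.2 -301.7  299.6] xaxis yaw 164.84 tooly [-0.002  0.001 -1.   ] F [-0.1 -0.6 -1.4] w 12.3 q [-0.58  0.37  1.65 -0.    1.12  1.26]
to [495.0, -440.0, 120.0, -14.9] yaw change 0.3 n 4
   [-0.0031, 0.0449, 0.035, -0.07]
   [-0.003, 0.0449, 0.035, -0.07]
   [-0.003, 0.0449, 0.035, -0.07]
   [-0.0029, 0.0449, 0.035, -0.07]
t: 36.05
tool_pos: [497.4, -439.2, 77.7]
orientation: [0.091, -0.092, -0.701, 0.701]
ft_force: [0.0, -0.0, -1.2]
gripper_width: 12.8
t 36.05 p [ 497.4 -439.2   77.7] xaxis yaw 165.14 tooly [ 0.001 -0.001 -1.   ] F [ 0.  -0.  -1.2] w 12.8 q [-0.77  0.69  1.69  0.    0.75  1.06]
```

View pics/s16.png

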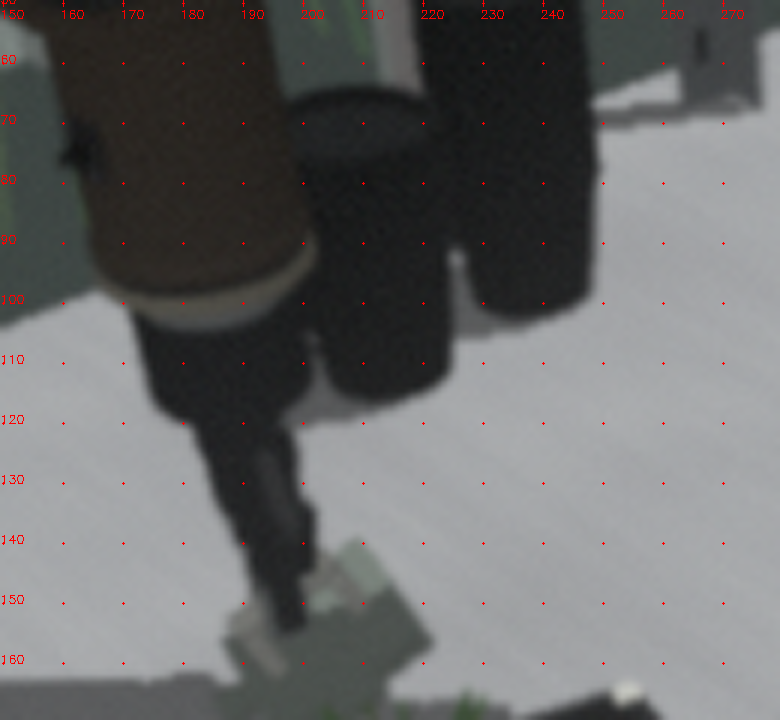

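Held tilted, low end (tab) to the left at ~(187,157). Press down with a drag away from it.

```bash
python3 -m crank '[[[0,0,0.012,0,0],[0,0.003,0.006,0,0],[0,0.006,0.003,0,0],[0,0.006,0.003,0,0]]]'
python3 -m crank '[[[0,0.007,0.003,0,0],[0,0.006,0.0025,0,0]]]'
python3 -m crank '[[[0,0.004,0.0015,0,0]]]'
```

```text
t: 36.6
tool_pos: [483.6, -437.1, 54.4]
orientation: [0.09, -0.093, -0.7, 0.702]
ft_force: [1.9, -1.8, 13.3]
gripper_width: 12.8
t: 36.85
tool_pos: [471.0, -433.4, 48.0]
orientation: [0.09, -0.093, -0.7, 0.702]
ft_force: [4.0, -2.8, 6.7]
gripper_width: 12.8
t: 36.98
tool_pos: [468.4, -433.1, 47.3]
orientation: [0.09, -0.094, -0.7, 0.702]
ft_force: [16.0, 1.6, 25.8]
gripper_width: 12.8
```

```bash
python3 -m crank '[[[0.03,-0.002,0,0,0],[0.03,0,0,0,0],[0.03,0,0,0,0],[0.03,0,0,0,0]]]'
python3 plan.py
python3 - <<'E'
from rig import ctrl
import cv2
for n in("scene","top"):
    c=ctrl.read_camera(n); cv2.imwrite(f"pics/{n}15.png",c["color"][:,:,::-1])
E
python3 -c "
from ov import *
M=yaw(np.radians(-14.9));g=np.array([468,-432.5,47.0])
draw('pics/scene15.png','pics/o8.png','scene',[('w',M,g)],160,80,100,90,7)
draw('pics/top15.png','pics/o9.png','top',[('w',M,g)],520,170,120,100,6)"
```

```text
t: 37.48
tool_pos: [467.5, -431.5, 45.3]
orientation: [-0.092, 0.092, 0.701, -0.701]
ft_force: [0.6, -0.5, 0.2]
gripper_width: 29.8
t 37.48 p [ 467.5 -431.5   45.3] xaxis yaw 165.09 tooly [-0.  0. -1.] F [ 0.6 -0.5  0.2] w 29.8 q [-0.79  0.71  1.77 -0.    0.66  1.04]
```

View pics/o8.png

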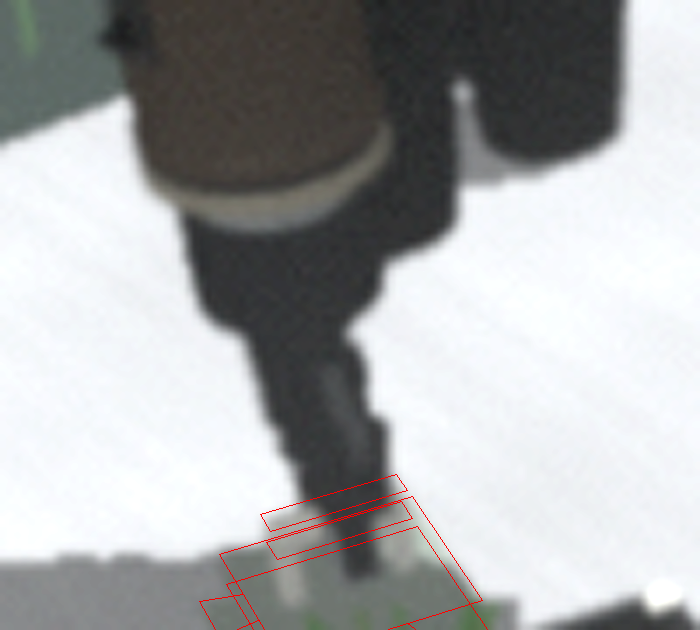

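View pics/o9.png

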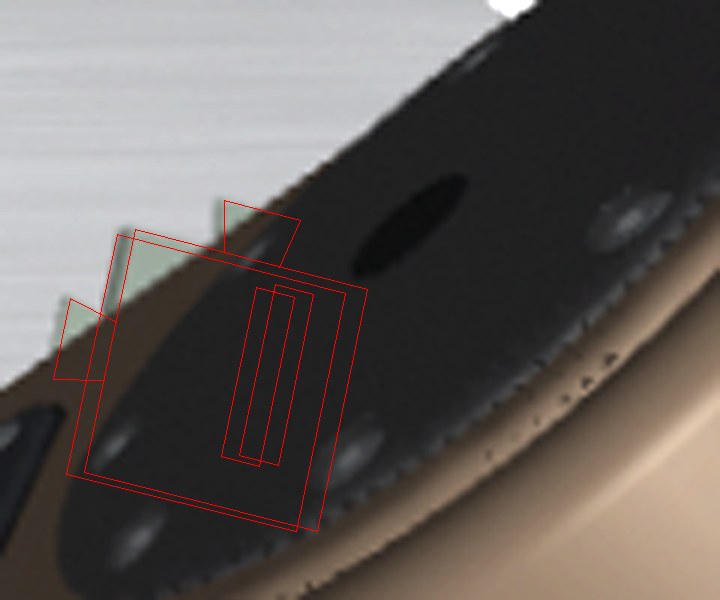

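```bash
python3 -m crank '[[[0.03,-0.001,-0.001,0,0],[0,0,0,0,0],[0,0,0,0,0],[0,0,0,0,0],[0,0,0,0,0]]]'
python3 -m crank '[[[0,0,-0.03,0,0],[0,0,-0.05,0,0],[0,0,-0.05,0,0],[0,0,-0.03,0,0],[0,0,0,0,0],[0,0,0,0,0]]]'
python3 plan.py 480.6,-233.4,200,-14.9 480.6,-233.4,118,-14.9
```

```text
t: 38.2
tool_pos: [468.7, -432.0, 46.7]
orientation: [0.092, -0.092, -0.701, 0.701]
ft_force: [0.1, 0.2, 5.3]
gripper_width: 13.1
t: 38.95
tool_pos: [468.1, -431.4, 205.4]
orientation: [-0.092, 0.091, 0.701, -0.701]
ft_force: [0.2, 0.6, -2.3]
gripper_width: 13.0
t 38.95 p [ 468.1 -431.4  205.4] xaxis yaw 165.09 tooly [-0.001  0.001 -1.   ] F [ 0.2  0.6 -2.3] w 13.0 q [-0.79  0.51  1.67 -0.    0.96  1.04]
to [480.6, -233.4, 200.0, -14.9] yaw change 0.0 n 4
   [0.0097, 0.0014, -0.0486, -0.0]
   [0.0097, 0.0014, -0.0486, -0.0]
   [0.0097, 0.0014, -0.0486, -0.0]
   [0.0097, 0.0014, -0.0486, -0.0]
to [480.6, -233.4, 118.0, -14.9] yaw change 0.0 n 2
  first [-0.0001, 0.041, 0.0, -0.0] last [-0.0001, 0.041, 0.0, -0.0]
```

```bash
python3 -m crank '[[[0,0.0097,0.0014,-0.0486,0],[0,0.0097,0.0014,-0.0486,0],[0,0.0097,0.0014,-0.0486,0],[0,0.0097,0.0014,-0.0486,0],[0,0,0,0,0],[0,0,0.041,0,0],[0,0,0.037,0,0],[0,0,0,0,0],[0,0,0,0,0],[0,0,0,0,0]]]'
python3 plan.py 480.6,-233.4,114,-14.9
python3 - <<'E'
from rig import ctrl
import cv2
for n in("scene","top"):
    c=ctrl.read_camera(n); cv2.imwrite(f"pics/{n}16.png",c["color"][:,:,::-1])
E
python3 -c "
from ov import *
from rig import ctrl
p=ctrl.sense()['tool_pos']; print(p)
M=yaw(np.radians(-14.9));g=p+[0,0,.3]
draw('pics/scene16.png','pics/o10.png','scene',[('w',M,g)],180,110,120,120,6)"
```

```text
t: 40.2
tool_pos: [481.8, -234.6, 124.1]
orientation: [0.091, -0.092, -0.701, 0.701]
ft_force: [0.6, 1.0, -0.6]
gripper_width: 12.7
t 40.2 p [ 481.8 -234.6  124.1] xaxis yaw 165.08 tooly [ 0.002 -0.001 -1.   ] F [ 0.6  1.  -0.6] w 12.7 q [-0.51  0.49  1.97 -0.    0.67  1.32]
to [480.6, -233.4, 114.0, -14.9] yaw change 0.0 n 1
   [0.0014, 0.0101, -0.0009, -0.02]
[ 481.65885772 -234.44078351  124.01016318]
```

View pics/o10.png

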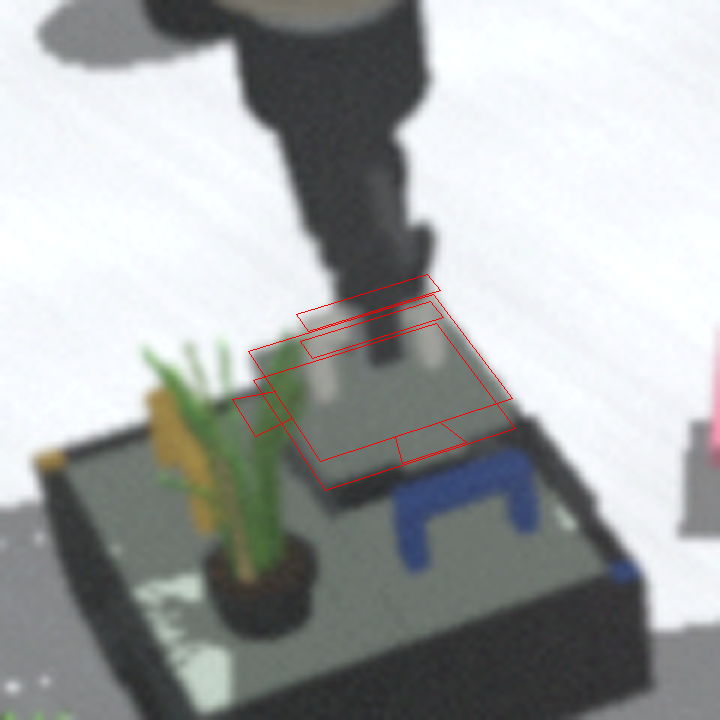

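```bash
python3 -m crank '[[[0,0.0005,0.005,-0.0003,0],[0,0,0.003,0,0],[0,0,0,0,0],[0,0,0,0,0],[0,0,0,0,0]]]'
python3 plan.py 480.6,-233.4,114,-14.9
```

```text
t: 40.92
tool_pos: [480.7, -233.6, 115.0]
orientation: [0.092, -0.092, -0.701, 0.701]
ft_force: [-0.3, -0.6, -2.2]
gripper_width: 12.9
t 40.92 p [ 480.7 -233.6  115. ] xaxis yaw 165.09 tooly [ 0. -0. -1.] F [-0.3 -0.6 -2.2] w 12.9 q [-0.51  0.5   1.98  0.    0.66  1.32]
to [480.6, -233.4, 114.0, -14.9] yaw change 0.0 n 1
   [0.0002, 0.001, -0.0002, -0.01]
```

```bash
python3 -m crank '[[[0,0,0.003,0,0],[0,0,0.003,0,0],[0,0,0,0,0]]]'; python3 -m crank '[[[0,0,0.003,0,0],[0,0,0,0,0]]]'; python3 -m crank '[[[0,0,0.003,0,0],[0,0,0,0,0]]]'; python3 -m crank '[[[0,0,0.002,0,0],[0,0,0,0,0]]]'
```

```text
t: 41.3
tool_pos: [480.5, -233.5, 108.6]
orientation: [-0.092, 0.092, 0.701, -0.701]
ft_force: [-0.9, 0.2, -1.7]
gripper_width: 13.0
t: 41.55
tool_pos: [480.6, -233.6, 105.7]
orientation: [-0.092, 0.092, 0.701, -0.701]
ft_force: [0.4, 0.9, -0.6]
gripper_width: 12.9
t: 41.8
tool_pos: [480.6, -233.6, 102.7]
orientation: [-0.092, 0.092, 0.701, -0.701]
ft_force: [0.0, -0.2, -1.8]
gripper_width: 13.3
t: 42.05
tool_pos: [480.6, -233.6, 100.8]
orientation: [-0.092, 0.092, 0.701, -0.701]
ft_force: [-0.1, -0.9, -1.1]
gripper_width: 13.2
```

```bash
python3 -m crank '[[[0,0,0.002,0,0],[0,0,0,0,0]]]'; python3 -m crank '[[[0,0,0.002,0,0],[0,0,0,0,0]]]'; python3 -m crank '[[[0,0,0.001,0,0],[0,0,0,0,0]]]'
```

```text
t: 42.3
tool_pos: [480.6, -233.6, 98.8]
orientation: [-0.092, 0.092, 0.701, -0.701]
ft_force: [0.1, -0.5, -0.7]
gripper_width: 12.9
t: 42.55
tool_pos: [480.7, -233.6, 96.8]
orientation: [-0.092, 0.092, 0.701, -0.701]
ft_force: [-0.4, 0.9, -1.3]
gripper_width: 12.9
t: 42.8
tool_pos: [480.7, -233.7, 96.7]
orientation: [0.092, -0.092, -0.701, 0.701]
ft_force: [-4.9, 1.1, 16.3]
gripper_width: 12.8
```

Seated at the expected height. Release, rise and look.

```bash
python3 -m crank '[[[0.032,0,0,0,0],[0.032,0,0,0,0],[0.032,0,0,0,0],[0.032,0,-0.03,0,0],[0.032,0,-0.06,0,0],[0.032,0,-0.06,0,0],[0.032,0,-0.05,0,0],[0.032,0.02,0,0.05,0],[0.032,0.02,0,0.06,0],[0.032,0.02,0,0.06,0]]]'
python3 -m crank '[[[0.032,-0.01,0,0.06,0],[0.032,-0.01,0,0.06,0],[0.032,-0.01,0,0.06,0],[0.032,0,0,0.04,0],[0.032,0,0,0,0]]]'
python3 plan.py
python3 - <<'E'
from rig import ctrl
import cv2
for n in("scene","top"):
    c=ctrl.read_camera(n); cv2.imwrite(f"pics/{n}17.png",c["color"][:,:,::-1])
E
python3 -c "
from ov import *
M=yaw(-.2599);it=[('y',M,np.array([568.6,-256.8,97])),('b',M,np.array([504,-145.4,97])),('w',M,np.array([480.6,-233.4,97]))]
draw('pics/scene17.png','pics/o11.png','scene',it,180,145,120,115,6)
draw('pics/top17.png','pics/o12.png','top',it,385,135,135,130,6)"
```

```text
t: 44.05
tool_pos: [378.8, -382.4, 296.2]
orientation: [0.091, -0.092, -0.701, 0.701]
ft_force: [1.4, -0.7, -0.2]
gripper_width: 31.7
t: 44.68
tool_pos: [350.8, -604.0, 294.8]
orientation: [-0.093, 0.092, 0.701, -0.701]
ft_force: [-1.0, 0.3, -0.6]
gripper_width: 31.9
t 44.67 p [ 350.8 -604.   294.8] xaxis yaw 164.95 tooly [-0.001  0.    -1.   ] F [-1.   0.3 -0.6] w 31.9 q [-1.09  0.52  1.42 -0.    1.21  0.75]
```

View pics/o11.png

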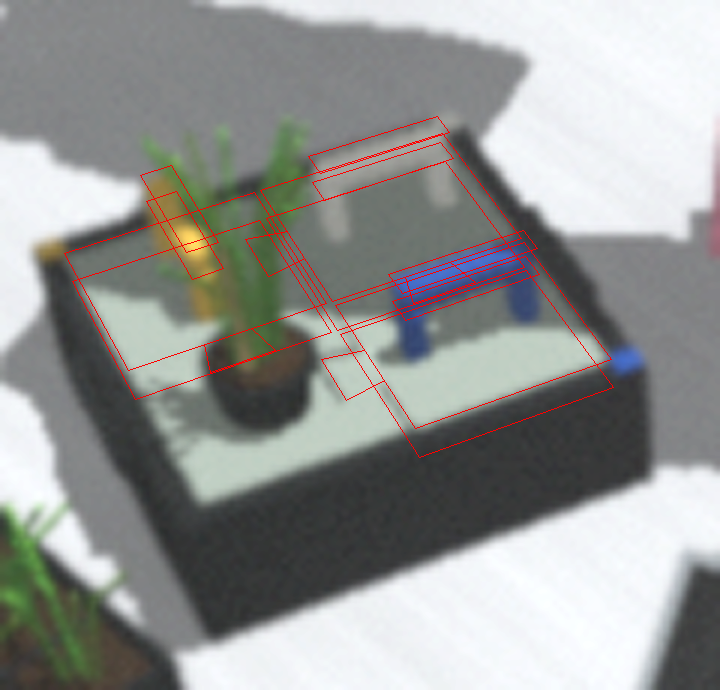

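View pics/o12.png

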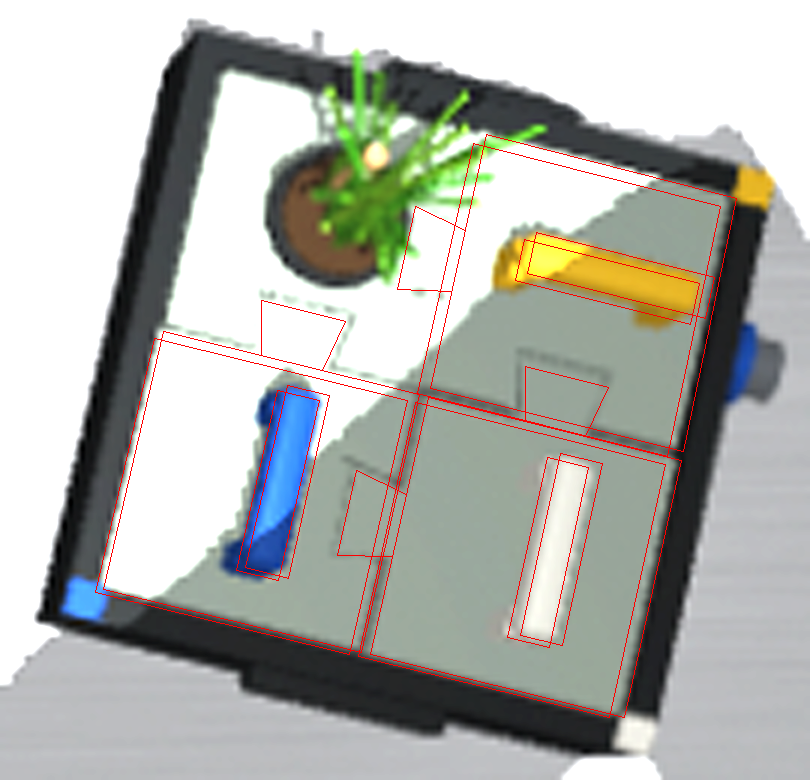

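View pics/top17.png

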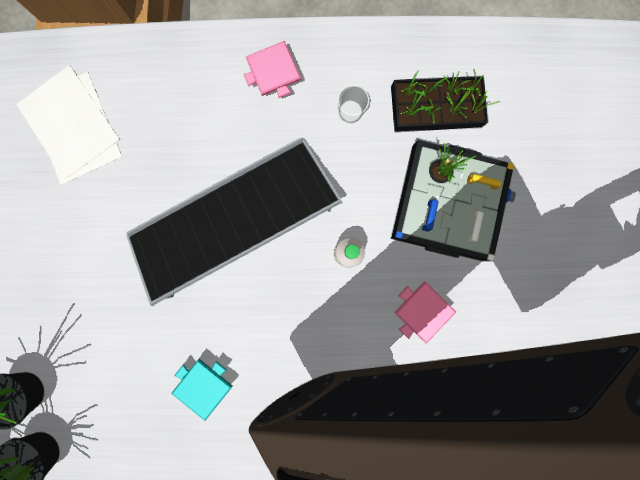

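```bash
python3 -c "
from rig import ctrl
print(ctrl.close_job())"
```

```text
the job is handed in; nothing more can be done
None
```

All three covers are on the tank, each in its own corner, and the job was handed in at about 45 s of the 72 s allowed. The interface gives no verdict, so this rests on my own checks.

**How it was done:** The tool cannot tilt, so each cover came off the rack still at the slope's angle. I pressed and dragged each one flat on the open bench, let go, gripped it again level, and then lowered it onto the tank. The order was yellow, blue, then white.

**Last checks:**
- **Position:** In the final pictures from both cameras, all three covers match the outlines drawn for their home positions to about 1 to 2 pixels (2 to 4 mm). That is about the limit of what the pictures can show. They look level with the rim, and every tab is in its pocket.
- **Height:** Each cover stopped within about 0.1 mm of the height expected when fully home, with 7 to 26 N of contact force.
- **Bystanders:** The bottle, beaker, seed tray and look-alikes appear at the same places as at the start. I saw no sign that the seedling was knocked, though its contact force is not reported.
- **Robot:** The gripper is open and clear, touching nothing.

**What disagreed:**
- **Yellow:** It caught on its +y edge with about 8 N of side force, and I had to shift it 1.5 mm to free it.
- **Blue:** Flattening it on the bench briefly reached about 60 N in total, against the 120 N limit at the wrist. This also dragged the grip about 7 mm off centre, which I corrected before gripping it again.

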